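Load the flask oven, shut its door and start it

TASK

Take the white crucible out of the oven tray and stand it upright, wholly on the heat-proof tile, then stand the casting flasks that are there upright in their matching tray pockets, one after another from the largest to the smallest (pocket 1 back left on the hinge side, 2 back right, 3 front left, 4 front right; the pocket of a missing flask stays empty). Then push the tray fully home, push the oven door shut until it seats on its catch, and press the start button on top of the oven. Leave the other things on the bench where they are, and set the crucible back if it gets knocked off its tile.

Things in the scene. Friction and masses are not known exactly. Their poses are not given: they have to be found in the camera images.
- oven_front (a point): grey bench oven, 280 deep (x) x 300 wide (y) x 185 high; this point lies on the table at the middle of the lower edge of its open front, which faces the point's own -x (z up, y to the left along the front; the box lies to +x); the walls are 20 thick, so the cavity's roof is 165 above the table.
- tray (a joint): how far the oven's loading tray is pushed in, in m: 0 at the start, fully pulled out (all pockets clear of the oven); 0.240 fully home in the oven, against its stop. It slides with about 2 N of friction.
- tray_tab (a point): point on the outer (robot-side) face of the tray's upright steel pull tab, 20 below the tab's top edge; the tab is a plate 60 wide, 8 thick, in the middle of the tray's front edge, its top edge 160 above the table. With the tray home its outer face is 2 behind the oven's front plane. The point's axes are the oven's.
- door (a joint): angle of the oven door, in rad: 0 shut and seated on the catch, growing as it swings open to the robot's side (limit 2.1). A sprung ball catch stops the door at about 0.055 unless it is pushed over it with some 5 to 8 N near the free edge; past about 0.02 it snaps home.
- door_hinge (a point): on the door's vertical hinge line, on the outer face of the door, at mid height (95 above the table); the hinge is on the oven's +y (left) side, 140 left of the oven's middle. The point turns with the door: the door panel runs 280 along its -y, its outer face looks to its -x. The panel is 15 thick, its lower edge 8 and its upper edge 183 above the table.
- door_handle (a point): middle of the door's vertical bar handle (100 long), 35 out from the outer face, 250 from the hinge line.
- start (a joint): travel of the black start button on top of the oven, in m: 0 up, 0.006 fully pressed (5 N), springs back.
- start_top (a point): centre of the top face of the start button (32 across, presses straight down); it stands 22 above the oven's top, 35 from its right side and 28 behind its front.
- crucible: white ceramic crucible, an open round cup 64 across and 55 high, wall 6; origin at the centre of its underside, z up. At the start it stands in pocket 1 of the tray.
- plate: square heat-proof terracotta tile lying on the table, 140 x 140 x 5, fixed; origin at the centre of its underside (the top face is 5 above).
- flask_a: casting flask: upright steel cylinder full of white plaster, 62 across and 110 high (largest of the four sizes; may be absent); origin at the centre of its underside, z up its axis.
- flask_b: casting flask: upright steel cylinder full of white plaster, 54 across and 100 high (second largest of the four sizes; may be absent); origin at the centre of its underside, z up its axis.
- flask_c: casting flask: upright steel cylinder full of white plaster, 46 across and 90 high (third largest of the four sizes; may be absent); origin at the centre of its underside, z up its axis.
- flask_d: casting flask: upright steel cylinder full of white plaster, 38 across and 80 high (smallest of the four sizes; may be absent); origin at the centre of its underside, z up its axis.
- pocket_1 (a point): centre of the floor of tray pocket 1, back left (left = door hinge side, back = deepest in the oven): a square recess 71 wide and 8 deep, made for flask_a; its floor is 26 above the table; pockets are 100 apart. The point's axes are the oven's.
- pocket_2 (a point): centre of the floor of tray pocket 2, back right: a square recess 63 wide and 8 deep, made for flask_b; its floor is 26 above the table; pockets are 100 apart. The point's axes are the oven's.
- pocket_3 (a point): centre of the floor of tray pocket 3, front left: a square recess 55 wide and 8 deep, made for flask_c; its floor is 26 above the table; pockets are 100 apart. The point's axes are the oven's.
- pocket_4 (a point): centre of the floor of tray pocket 4, front right: a square recess 47 wide and 8 deep, made for flask_d; its floor is 26 above the table; pockets are 100 apart. The point's axes are the oven's.
- sprue_base: black rubber sprue base, a disc 90 across and 12 high with a 30 high cone; origin at the centre of its underside; leave alone
- mould_a: orange mould block 70 x 50 x 24; origin under its centre; leave alone
- mould_b: green mould block 85 x 60 x 50; origin under its centre; leave alone
- mould_c: orange mould block 50 x 40 x 22; origin under its centre; leave alone
- ring_box: clear open box 95 x 65 x 30 of green rings; origin under its centre; leave alone
- spatula: small spatula 170 long on the table; leave alone

How it is judged (in metres and radians):
On the way, in this order (a step that is already met when the one before it is completed fails the run):
1. the crucible stands upright on the heat-proof tile (horizontal distance between crucible and plate below 0.042 m and z of crucible in the frame of plate between 0.002 and 0.009 m and angle between crucible's own z axis and vertical below 0.1 rad and linear speed of crucible below 0.03 m/s), for 0.2 s.
2. flask_a (largest) stands in pocket 1 (horizontal distance between flask_a and pocket_1 below 0.011 m and z of flask_a in the frame of pocket_1 below 0.004 m and angle between flask_a's own z axis and vertical below 0.1 rad and linear speed of flask_a below 0.03 m/s), for 0.2 s.
3. flask_b (second largest) stands in pocket 2 (horizontal distance between flask_b and pocket_2 below 0.011 m and z of flask_b in the frame of pocket_2 below 0.004 m and angle between flask_b's own z axis and vertical below 0.1 rad and linear speed of flask_b below 0.03 m/s), for 0.2 s.
4. flask_c (third largest) stands in pocket 3 (horizontal distance between flask_c and pocket_3 below 0.011 m and z of flask_c in the frame of pocket_3 below 0.004 m and angle between flask_c's own z axis and vertical below 0.1 rad and linear speed of flask_c below 0.03 m/s), for 0.2 s.
5. flask_d (smallest) stands in pocket 4 (horizontal distance between flask_d and pocket_4 below 0.011 m and z of flask_d in the frame of pocket_4 below 0.004 m and angle between flask_d's own z axis and vertical below 0.1 rad and linear speed of flask_d below 0.03 m/s), for 0.2 s.
6. the tray is fully home (value of joint tray above 0.23 m), for 0.2 s.
7. the door is shut on its catch with the tray home (value of joint tray above 0.23 m and value of joint door below 0.02 rad), for 0.3 s.
8. the start button is pressed with the door shut (value of joint start above 0.003 m and value of joint door below 0.02 rad), for 0.05 s.
At the end, for the whole second after the job is handed in: The crucible stands upright (within 0.1 rad) on the tile, its centre within 42 mm of the tile's; every flask present stands upright at the bottom of its own pocket (within 11 mm of its centre, 4 mm in height); the tray is within 10 mm of fully home; the door is within 0.02 rad of shut; all at rest (all of step 1 and all of step 2 and all of step 3 and all of step 4 and all of step 5 and all of step 7); the robot touches nothing.
It fails at once if a bystander (rubber base, mould, ring box or spatula) is moved by more than 5 cm (distance of any of sprue_base, mould_a, mould_b, mould_c, ring_box, spatula from where it was at the start of the episode above 0.05 m).
Of flask_a, flask_b, flask_c, flask_d only 2 to 4 are there at a start; the rules pass over those that are not, and their reading is None.
At some moment in a run one of crucible may be knocked a few centimetres aside while the robot is not near it.
It also fails if it takes over 210 s, if anything falls off the work surface, if the arm or the gripper's body presses on something with over 40 N, if the wrist force passes 120 N, or if a joint passes its speed limit or range.

ROBOT

A 7-joint arm with a two-finger parallel gripper is mounted at the origin on the work surface. World frame = base frame: x ahead of the robot, y to its left, z up, the work surface at z = 0. Lengths are in m, angles in degrees, forces in N, time in s.
With the tool pointing down it reaches from about 0.425 to 0.875 m from the base axis. Payload 4.7 kg.
Tool frame: the origin (TCP) lies at the centre of the arm's flange, where the gripper is bolted on; the fingertips stand 182 mm ahead of it and the grasp point (between the pads) lies 164 mm ahead of it (env.grip_depth is the distance from the TCP to the grasp point, in m); z points along the fingers, y is the line along which they close (so a half turn about z gives the same grasp; the last joint's range is limited). The gripper opens to 87 mm and grips with 3 to 60 N. Pads are 19 mm wide; open, the fingers measure 117 mm over their backs; the gripper's body (75 mm by 190 mm) begins 51 mm behind the grasp point.
Start: joints at [-65.025, 18.392, -4.016, 83.108, 1.295, 78.541, -3.26], TCP at [0.266, 0.593, 0.405] pointing down, gripper open.
Joint ranges: [-163.93, 163.93], [-17.29, 119.83], [-79.2, 71.16], [3.27, 140.29], [-89.18, 269.18], [5.43, 117.66], [-154.24, 154.24]. Speed limits (degrees/s): [147.25, 147.25, 180, 180, 180, 180, 180].

INTERFACE

Orientations are given as [roll, pitch, yaw] about the fixed x, y, z axes, in that order (R = Rz(yaw) Ry(pitch) Rx(roll)).
In Python, from cell import env gives the robot as it stands. The module is installed in compiled form; this text tells all that it offers.
- The arm moves only by the tool send_rows, never from a script. Its arguments are lists of equal length, an entry for each row: "xyz": the shift along the tool's x, y, z in m, a list of three; "rotation": the turn, a rotation vector about the tool's x, y, z in rad, a list of three; "jaw": the opening, from 0 (shut) to 1 (fully open). A call has 1 to 20 rows; each row shifts and turns the commanded pose from where the row before left it, along the tool's axes as they then stand; what a row does not reach is not made up. A row lasts 1/10 s, in which the tool goes at most 50 mm and 8.59 degrees, less where a joint would pass 70% of its speed; a pose out of reach is approached as far as the arm can. A call is refused whole if a number of a shift passes 0.05 or a number of a turn 0.15, either way. A call with a gripper value outside its range is refused whole. The fingers move at their own pace and stop on an object; "newtons" is the grip in N (left out, the last holds). Time passes only in rows, so rows that do not move let the fingers close. It gives the time, the measured TCP pose, the force, the opening and the grip force at its end, in the units of the state.
- env.get_obs(): the state, without advancing time (a new reading comes with each control period).
- env.read_camera(name): name is "side" or "top" or "wrist"; returns a dict with "image" (480x640x3 uint8, blue, green, red), "fx", "fy", "cx", "cy" (pixels), "R" (3x3) and "t" (3): a world point X has camera coordinates R X + t. Camera axes: x right, y down, z forward; pixel columns grow to the right and rows downward; lengths in m; the calibration is good to about 2 mm. A picture is of the moment at which its call begins. There is no depth.
- env.sign_off(): hands the job in; it is judged then, once.
The state is a dict: "time_s": time; "qpos": joint angles; "joint_velocities": joint speeds; "effort": joint torques, N m; "tool_pos": TCP position; "tool_rot": TCP orientation; "force": force on the tool from outside, world axes, zero at the start; "wrist_torque": the same for the moment, N m; "grip_width": finger opening in m; "grasp_force": force on a finger pad.
Only numpy, scipy, OpenCV 4.12 (cv2) and the standard library are available. Lean on these libraries where they do the work, as an engineer would, in place of code of your own. Each camera call takes 0.05 s, during which the arm holds its last target. There are 200 camera calls.

## Working session

There is one attempt and no reset: what is moved stays moved. The work goes in short steps, Python scripts to look and compute and a tool call to move; the robot and the scene stay as the last step left them, time stands still between calls to the robot, and variables do not carry over. Pictures are saved under pics/ and viewed, at most 14 in all, crops included, and the job is handed in when it is done.

Besides the shell and the picture viewer there is one more tool, called after "Request:" as name(argument=value, ...) on one line, values as JSON. send_rows: Moves the arm, as the interface text tells. Its arguments: {"type":"object","properties":{"xyz":{"type":"array"},"rotation":{"type":"array"},"jaw":{"type":"array"},"newtons":{"type":"number"}},"required":["xyz","rotation","jaw"]}

```bash
mkdir -p pics; python3 - <<'E'
from cell import env
import cv2
o=env.get_obs()
print({k:o[k] for k in('time_s','tool_pos','tool_rot','force','grip_width')})
for n in('top','side'):
    c=env.read_camera(n); cv2.imwrite(f'pics/{n}0.png',c['image']); print(n,c['fx'],c['fy'],c['cx'],c['cy'],c['R'],c['t'])
E
```

```text
{'time_s': 0.0, 'tool_pos': array([0.26608615, 0.59281805, 0.40366197]), 'tool_rot': array([-1.79890322e+02,  6.94666676e-03,  1.55832177e+02]), 'force': array([-0.77068588,  0.18088751,  0.25932871]), 'grip_width': 0.08691408528433565}
top 516.1073856822966 516.1073856822966 321.28450848596 236.24468289207275 [[-0.0122573  -0.9995724  -0.02654747]
 [-0.99675139  0.01432763 -0.07925521]
 [ 0.07960168  0.02548977 -0.9965008 ]] [-0.07496753  0.55364877  1.35197185]
side 561.0266306340122 561.0266306340122 310.20464668108355 246.89194538989514 [[ 0.87920209 -0.47619428  0.01557863]
 [-0.35493223 -0.67642714 -0.64534443]
 [ 0.31784713  0.56185881 -0.76373286]] [-0.50818062  0.21931773  1.12257825]
```

View pics/top0.png

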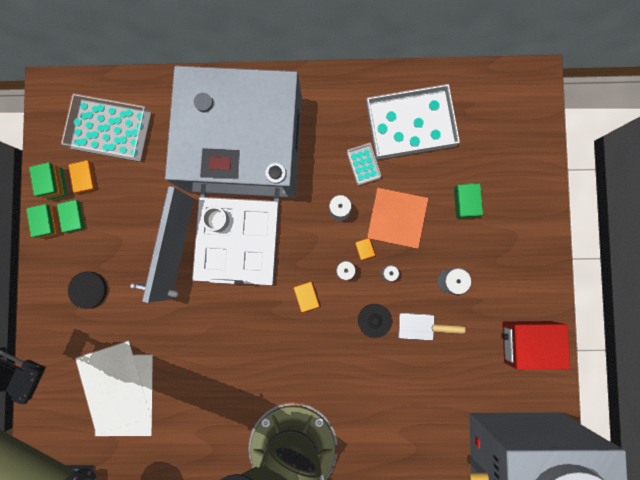

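View pics/side0.png

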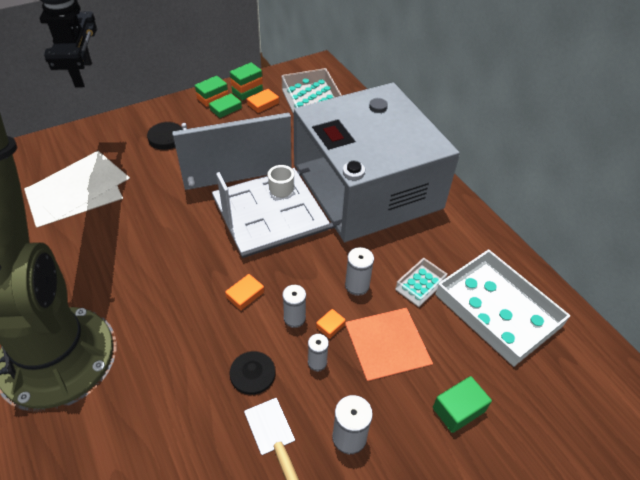

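The top view shows the crucible at (215,220), tile at (398,217), and all four flask tops at (340,206), (346,270), (391,273) and (457,281). It also shows the tray around (237,242), the button at (276,173), and the door standing open from (175,190) to (160,300). In the side view the flask tops are at (360,258), (294,294), (318,343) and (353,412).

```bash
cat > h.py <<'E'
import numpy as np, cv2
from cell import env
def ray(c,uv):
    d=c['R'].T@np.array([(uv[0]-c['cx'])/c['fx'],(uv[1]-c['cy'])/c['fy'],1.])
    return -c['R'].T@c['t'], d
def onz(c,uv,z):
    o,d=ray(c,uv); return o+d*(z-o[2])/d[2]
def tri(*cu):
    A=np.zeros((3,3));b=np.zeros(3);L=[]
    for c,uv in cu:
        o,d=ray(c,uv);d=d/np.linalg.norm(d);P=np.eye(3)-np.outer(d,d);A+=P;b+=P@o;L.append((P,o))
    X=np.linalg.solve(A,b); return X,max(np.linalg.norm(P@(X-o)) for P,o in L)
def proj(c,X):
    p=c['R']@np.asarray(X)+c['t']; return np.array([c['fx']*p[0]/p[2]+c['cx'],c['fy']*p[1]/p[2]+c['cy']])
def blobs(m,amin=30):
    n,l,s,ce=cv2.connectedComponentsWithStats(m.astype('uint8')); out=[]
    for i in range(1,n):
        if s[i,4]>=amin:
            cs,_=cv2.findContours((l==i).astype('uint8'),cv2.RETR_EXTERNAL,cv2.CHAIN_APPROX_NONE); out.append(max(cs,key=len))
    return out
E
cat > look.py <<'E'
from h import *
C={n:env.read_camera(n) for n in('top','side')}
for n in C:
    im=C[n]['image'];hsv=cv2.cvtColor(im,cv2.COLOR_BGR2HSV)
    m=(hsv[...,1]<40)&(hsv[...,2]>(205 if n=='top' else 190))
    print(n)
    for b in blobs(m):
        e=cv2.fitEllipse(b) if len(b)>5 else None
        print(' ',cv2.boundingRect(b),np.round(e[0],1),np.round(e[1],1),len(b))
    m=(hsv[...,0]<13)&(hsv[...,1]>150)&(hsv[...,2]>150)
    for b in blobs(m,1500): print('tile',np.round(cv2.minAreaRect(b)[0],1),cv2.approxPolyDP(b,8,True).reshape(-1,2).tolist(), cv2.moments(b)['m10']/cv2.moments(b)['m00'],cv2.moments(b)['m01']/cv2.moments(b)['m00'])
E
python3 look.py
python3 - <<'E'
import cv2,numpy as np
a=cv2.imread('pics/top0.png')[55:315,130:300]; b=cv2.imread('pics/side0.png')[80:260,170:470]
cv2.imwrite('pics/c0.png',cv2.resize(a,None,fx=2.3,fy=2.3,interpolation=cv2.INTER_CUBIC))
cv2.imwrite('pics/c1.png',cv2.resize(b,None,fx=2.6,fy=2.6,interpolation=cv2.INTER_CUBIC))
E
```

```text
top
  (368, 92, 91, 64) [410.9 123.1] [61.1 98.3] 284
  (565, 109, 75, 60) [593.9 132.5] [58.2 81.2] 238
  (0, 113, 24, 37) [ 11.6 128.6] [25.1 39.5] 107
  (80, 146, 25, 6) [ 92.  148.3] [ 1.9 23.2] 48
  (108, 151, 25, 6) [119.4 153.3] [ 1.8 23.4] 49
  (265, 162, 20, 20) [274.7 172. ] [18.7 19.3] 55
  (569, 170, 31, 88) [583.7 214.4] [ 28.9 113.7] 223
  (355, 172, 24, 11) [356.2 185.1] [12.2 13.7] 58
  (330, 196, 21, 20) [339.9 205.6] [19.4 19.9] 57
  (193, 198, 84, 87) [235.5 240.2] [92.1 93.6] 366
  (573, 260, 32, 90) [588.5 304.6] [ 29.3 117.7] 229
  (337, 262, 18, 18) [345.6 270.2] [16.7 16.8] 48
  (384, 266, 15, 15) [390.8 273. ] [13.3 13.7] 39
  (446, 269, 25, 25) [458.1 281. ] [23.4 23.9] 68
  (399, 314, 35, 26) [416.  326.3] [27.  39.1] 110
  (578, 351, 32, 89) [593.5 391.6] [ 29.6 106.9] 214
  (77, 360, 75, 76) [114.8 402.8] [59.5 90.4] 249
  (556, 473, 44, 7) [577.7 476.7] [ 5.8 44.1] 86
tile [397.  217.4] [[378, 187], [367, 237], [417, 248], [427, 198]] 397.15532815362263 217.3872149579938
tile [542. 347.] [[515, 325], [517, 369], [569, 368], [567, 325]] 541.8134125761244 346.91092523295913
side
  (292, 83, 35, 21) [307.4  93.8] [ 4.5 38.1] 77
  (290, 84, 20, 13) [298.8  89.5] [ 4.2 21.2] 45
  (296, 84, 162, 101) [376.  133.2] [ 91.7 135.7] 533
  (228, 114, 61, 11) [260.  118.8] [ 1.9 58.3] 121
  (173, 125, 51, 10) [197.  128.6] [ 4.  43.2] 103
  (25, 152, 73, 75) [ 62.4 191.4] [48.9 87.1] 218
  (217, 165, 112, 87) [270.5 207.8] [ 79.8 101.7] 350
  (213, 191, 9, 19) [217.  196.8] [ 4.9 20.9] 40
  (348, 248, 26, 20) [360.6 257.3] [19.1 24.8] 63
  (397, 250, 173, 107) [486.5 300.8] [ 82.5 154.6] 406
  (398, 258, 49, 24) [425.4 250.4] [22.3 23.3] 102
  (283, 285, 23, 19) [293.8 293.8] [18.1 21.8] 57
  (421, 289, 12, 12) [426.6 294. ] [ 3.6 15.1] 32
  (309, 334, 19, 18) [317.9 342.2] [16.6 18.6] 51
  (335, 395, 37, 35) [353.3 412.4] [33.7 36.2] 99
  (245, 398, 50, 57) [268.7 425.2] [41.1 54. ] 153
```

View pics/c0.png

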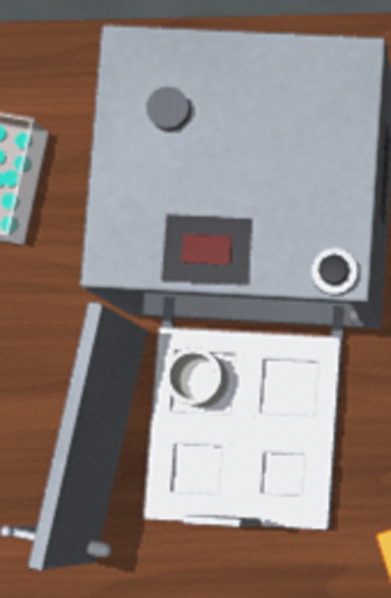

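View pics/c1.png

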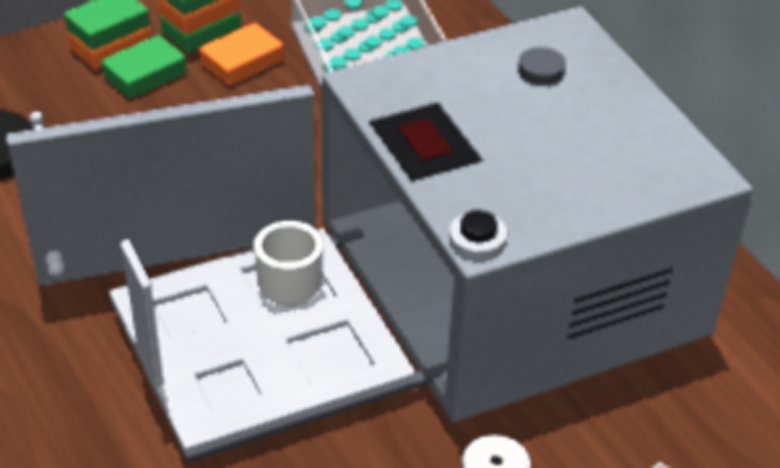

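In the crops, the tray (top image) has its pockets in a square grid. The crucible rim is at c0 (197,378), the button at c0 (334,270), the oven front top edge runs from (82,287) to about (370,302), and the door's free end is at about (38,568). By top diameter, flask a is at (458,281), b at (340,206), c at (346,270) and d at (391,273).

```bash
python3 - <<'E'
from h import *
T=env.read_camera('top');S=env.read_camera('side');np.set_printoptions(precision=4,suppress=True)
P={'a':((458.1,281),(353.3,412.4)),'b':((339.9,205.6),(360.6,257.3)),'c':((345.6,270.2),(293.8,293.8)),'d':((390.8,273),(317.9,342.2)),
'crucrim':((215.7,219.5),(280.5,175.5)),'button':((275.5,172.3),(354.2,167.0))}
t=lambda x,y:(130+x/2.3,55+y/2.3); s=lambda x,y:(170+x/2.6,80+y/2.6)
P.update(trayFL=(t(146,518),s(112,292)),trayFR=(t(328,528),s(188,455)),trayBR=(t(341,337),s(415,375)),trayBL=(t(165,330),s(322,235)),
ovFL=(t(82,287),s(325,80)),ovFR=(t(367,302),s(460,275)),ovBL=(t(104,27),s(582,10)if 0 else s(582,10)),ovBR=(t(384,40),s(748,187)),
doorFree=(t(36,568),s(10,138)),doorHinge=(t(95,305),s(313,90)),
p2nl=(t(262,408),s(288,343)),p2fr=(t(318,360),s(373,362)),p2fl=(t(262,360),s(350,322)))
for k,(u,v) in P.items():
    X,e=tri((T,u),(S,v)); print(k,X,'err',round(e,4),'reach',round(np.hypot(*X[:2]),3))
m=[onz(T,p,.005)for p in[(378,187),(367,237),(417,248),(427,198),(397.16,217.39)]];print('tile',m)
hsv=cv2.cvtColor(S['image'],cv2.COLOR_BGR2HSV)
for b in blobs((hsv[...,0]<16)&(hsv[...,1]>120)&(hsv[...,2]>190),1000):
    M=cv2.moments(b);q=(M['m10']/M['m00'],M['m01']/M['m00']);print('tile side',q,onz(S,q,.005),cv2.contourArea(b),tri((T,(397.16,217.39)),(S,q)))
E
```

```text
a [ 0.4309 -0.4185  0.1125] err 0.0004 reach 0.601
b [ 0.6232 -0.1324  0.1023] err 0.0006 reach 0.637
c [ 0.4609 -0.1441  0.0927] err 0.0002 reach 0.483
d [ 0.4528 -0.258   0.0826] err 0.0005 reach 0.521
crucrim [0.5948 0.1853 0.0848] err 0.0006 reach 0.623
button [0.6895 0.0174 0.2058] err 0.0008 reach 0.69
trayFL [0.4418 0.2537 0.0385] err 0.0017 reach 0.509
trayFR [0.4274 0.0469 0.0273] err 0.0013 reach 0.43
trayBR [0.6455 0.0302 0.0356] err 0.0001 reach 0.646
trayBL [0.6568 0.2344 0.0362] err 0.0 reach 0.697
ovFL [0.6833 0.2833 0.1791] err 0.0027 reach 0.74
ovFR [ 0.6567 -0.013   0.1913] err 0.0013 reach 0.657
ovBL [0.9584 0.2623 0.1835] err 0.0014 reach 0.994
ovBR [ 0.9327 -0.0329  0.1907] err 0.0006 reach 0.933
doorFree [0.3929 0.3245 0.1881] err 0.0017 reach 0.51
doorHinge [0.6629 0.2676 0.185 ] err 0.0025 reach 0.715
p2nl [0.5644 0.1229 0.0308] err 0.0007 reach 0.578
p2fr [0.6176 0.0566 0.0417] err 0.0009 reach 0.62
p2fl [0.6237 0.1209 0.0321] err 0.0034 reach 0.635
tile [array([ 0.6852, -0.237 ,  0.005 ]), array([ 0.5501, -0.2047,  0.005 ]), array([ 0.5187, -0.3375,  0.005 ]), array([ 0.6531, -0.3679,  0.005 ]), array([ 0.6018, -0.2866,  0.005 ])]
tile side (387.5843590068942, 343.4418221037939) [ 0.6018 -0.2884  0.005 ] 3940.5 (array([ 0.6025, -0.2871,  0.0025]), np.float64(0.0004467155628291412))
```

All four flasks are present and the heights agree with the text to about 2.5 mm. With the tool down, the gripper body would be tight between the door and the oven at pocket 1, so I'll first nudge the door open a bit further.

Request:
send_rows(xyz=[[0, 0, 0], [0, 0, 0], [0, 0, 0], [-0.0184, -0.0353, 0], [-0.0184, -0.0353, 0], [-0.0184, -0.0353, 0], [-0.0184, -0.0353, 0], [-0.0184, -0.0353, 0], [-0.0184, -0.0353, 0], [-0.0184, -0.0353, 0], [-0.0184, -0.0353, 0], [-0.0184, -0.0353, 0], [-0.0184, -0.0353, 0], [0, 0, 0], [0, 0, 0]], rotation=[[0, 0, -0.1406], [0, 0, -0.1406], [0, 0, -0.1406], [0, 0, 0], [0, 0, 0], [0, 0, 0], [0, 0, 0], [0, 0, 0], [0, 0, 0], [0, 0, 0], [0, 0, 0], [0, 0, 0], [0, 0, 0], [0, 0, 0], [0, 0, 0]], jaw=[0, 0, 0, 0, 0, 0, 0, 0, 0, 0, 0, 0, 0, 0, 0])

```text
time_s: 1.8
tool_pos: [0.4504, 0.2393, 0.4049]
tool_rot: [180.0, 0.0, 179.9]
force: [-0.3, 0.6, -0.8]
grip_width: 0.0006
grasp_force: 0.0
```

```bash
python3 - <<'E'
from h import *
c=env.read_camera('wrist');cv2.imwrite('pics/w0.png',c['image']);np.savez('w0.npz',**c)
print(c['fx'],-c['R'].T@c['t'],c['R'])
E
```

```text
391.83686073742643 [0.38333355 0.24018571 0.3845308 ] [[ 2.16685934e-03  9.99997652e-01  1.81899112e-05]
 [ 9.68373562e-01 -2.10287254e-03  2.49495938e-01]
 [ 2.49495391e-01 -5.23007975e-04 -9.68375845e-01]]
```

View pics/w0.png

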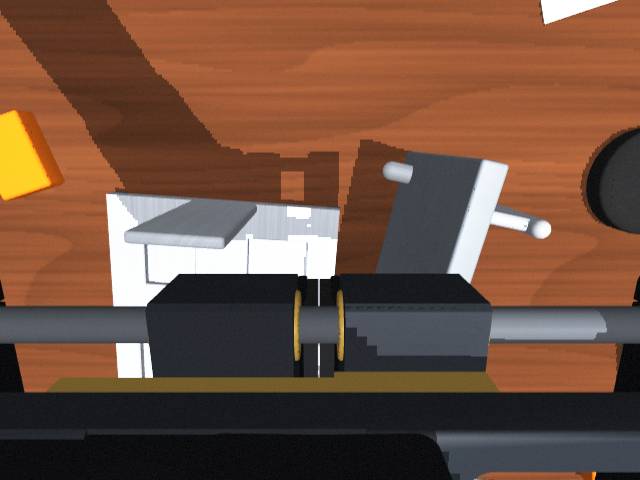

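Request:
send_rows(xyz=[[0, 0, 0.03], [0, 0, 0.03], [0, 0, 0.03], [0, 0.01, 0], [0, 0.01, 0], [0, 0.01, 0], [0, 0.01, 0], [-0.001, 0.01, 0], [-0.002, 0.01, 0], [-0.003, 0.01, 0], [-0.003, 0.01, 0], [-0.003, 0.01, 0], [-0.003, 0.01, 0], [-0.003, 0.01, 0], [0, 0, 0]], rotation=[[0, 0, 0], [0, 0, 0], [0, 0, 0], [0, 0, 0], [0, 0, 0], [0, 0, 0], [0, 0, 0], [0, 0, 0], [0, 0, 0], [0, 0, 0], [0, 0, 0], [0, 0, 0], [0, 0, 0], [0, 0, 0], [0, 0, 0]], jaw=[0, 0, 0, 0, 0, 0, 0, 0, 0, 0, 0, 0, 0, 0, 0])

```text
time_s: 3.35
tool_pos: [0.4681, 0.3518, 0.3146]
tool_rot: [180.0, 0.0, -179.9]
force: [0.6, 0.8, -0.3]
grip_width: 0.0004
grasp_force: 0.0
```

The first wrist picture shows the wrist camera looking at the robot side of the tool; the fingers hide the rows below about 275. I'll move back over the oven front to see the whole tray.

Request:
send_rows(xyz=[[0, -0.03, -0.035], [0, 0, -0.035], [0, 0, -0.035], [-0.032, -0.036, 0], [-0.032, -0.036, 0], [-0.032, -0.036, 0], [-0.032, -0.036, 0], [-0.034, -0.038, 0], [0, 0, 0], [0, 0, 0]], rotation=[[0, 0, 0], [0, 0, 0], [0, 0, 0], [0, 0, 0], [0, 0, 0], [0, 0, 0], [0, 0, 0], [0, 0, 0], [0, 0, 0], [0, 0, 0]], jaw=[0, 0, 0, 0.97, 0.97, 0.97, 0.97, 0.97, 0.97, 0.97])

```text
time_s: 4.35
tool_pos: [0.6301, 0.1367, 0.4193]
tool_rot: [-180.0, -0.0, 179.8]
force: [-0.5, 0.4, -0.1]
grip_width: 0.0489
grasp_force: 0.0
```

```bash
python3 - <<'E'
from h import *
c=env.read_camera('wrist');np.savez('w1.npz',**c)
t=env.read_camera('top')['image']
im=np.hstack([c['image'][:400],cv2.resize(t[55:320,120:310],(287,400))]);im=cv2.resize(im,None,fx=.86,fy=.86,interpolation=cv2.INTER_AREA);cv2.imwrite('pics/w1.png',im);print(im.shape)
print(env.get_obs()['tool_pos'])
E
```

```text
(344, 797, 3)
[0.62892816 0.13990855 0.4195579 ]
```

View pics/w1.png

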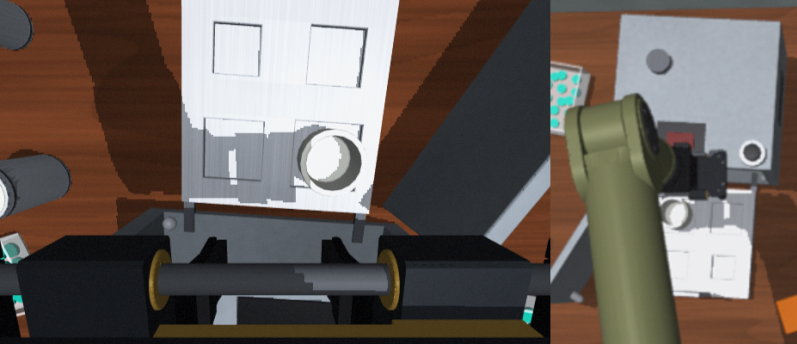

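The wrist picture shows pocket 4 at display corners (213,22)-(261,77), pocket 3 at (310,24)-(362,87), pocket 2 at (206,117)-(263,181) and the crucible rim at (330,162). The door is now open wider.

```bash
python3 - <<'E'
from h import *
np.set_printoptions(precision=4,suppress=True)
c=dict(np.load('w1.npz'));g=cv2.cvtColor(c['image'],cv2.COLOR_BGR2GRAY)
A={4:[(213,22),(261,24),(260,76),(213,75)],3:[(311,24),(367,28),(362,87),(306,83)],2:[(206,118),(264,122),(263,181),(204,178)]}
W={4:.047,3:.055,2:.063}; off={1:(50,50),2:(50,-50),3:(-50,50),4:(-50,-50)}
src=[];dst=[]
for k,v in A.items():
    p=np.array(v,np.float32)/.86
    q=cv2.cornerSubPix(g,p.reshape(-1,1,2).copy(),(4,4),(-1,-1),(3,50,.01)).reshape(-1,2)
    X=np.array([onz(c,u,.034) for u in q]); print(k,np.abs(q-p).max(),X.mean(0),[round(float(np.linalg.norm(X[i]-X[(i+1)%4])),4) for i in range(4)])
    o=np.array(off[k])/1000;h=W[k]/2
    for s,x in zip([(-1,-1),(-1,1),(1,1),(1,-1)],X): src.append(o+h*np.array(s));dst.append(x[:2])
src=np.array(src);dst=np.array(dst)
ms,md=src.mean(0),dst.mean(0);U,S,V=np.linalg.svd((src-ms).T@(dst-md));R=(U@V).T
t=md-R@ms;print('yaw',np.degrees(np.arctan2(R[1,0],R[0,0])),'centre',t,'rms',np.sqrt(((src@R.T+t-dst)**2).mean()))
for k in off: print('pocket',k,R@np.array(off[k])/1000+t)
# height check: pocket 2 & 4 corners top-vs-wrist
T=env.read_camera('top')
for w,tt in(((206,118),(262,408)),((263,181),(318,360)),((264,122),(262,408))):
    pass
print('front-left tray corner/crucible rim wrist', onz(c,(330/.86,162/.86),.081))
print('cruc tri',tri((c,(330/.86,162/.86)),(T,(215.7,219.5))))
p2=np.mean(A[2],0)/.86; print('p2 tri',tri((c,p2),(T,(130+290/2.3,55+387/2.3))), 'p4', tri((c,np.mean(A[4],0)/.86),(T,(130+283.5/2.3,55+474/2.3))))
E
```

```text
4 2.419838 [0.4933 0.1002 0.034 ] [0.0468, 0.0468, 0.0461, 0.0468]
3 2.7265625 [0.5001 0.1995 0.034 ] [0.0561, 0.0556, 0.0556, 0.0547]
2 2.1408386 [0.5915 0.0935 0.034 ] [0.0622, 0.0631, 0.0632, 0.0632]
yaw -4.006315621262797 centre [0.5461 0.1466] rms 0.000610509973821181
pocket 1 [0.5995 0.1929]
pocket 2 [0.5925 0.0932]
pocket 3 [0.4997 0.1999]
pocket 4 [0.4927 0.1002]
front-left tray corner/crucible rim wrist [0.5999 0.19   0.081 ]
cruc tri (array([0.6032, 0.1982, 0.0305]), np.float64(0.0025732319050994386))
p2 tri (array([0.5921, 0.0926, 0.0143]), np.float64(0.0014276623694190083)) p4 (array([0.4895, 0.0993, 0.0189]), np.float64(0.000631930149464205))
```

```bash
cat > tray.py <<'E'
from h import *
np.set_printoptions(precision=4,suppress=True)
A={4:[(213,22),(261,24),(260,76),(213,75)],3:[(311,24),(367,28),(362,87),(306,83)],2:[(206,118),(264,122),(263,181),(204,178)]}
W={4:.047,3:.055,2:.063}; off={1:(50,50),2:(50,-50),3:(-50,50),4:(-50,-50)}
c0=dict(np.load('w1.npz'));c=env.read_camera('wrist');T=env.read_camera('top');S=env.read_camera('side')
print('cam moved',-c['R'].T@c['t']+c0['R'].T@c0['t'],env.get_obs()['tool_pos'])
def sub(c,p,n=4): return cv2.cornerSubPix(cv2.cvtColor(c['image'],cv2.COLOR_BGR2GRAY),np.float32(p).reshape(-1,1,2),(n,n),(-1,-1),(3,50,.01)).reshape(-1,2)
src=[];dst=[]
for k,v in A.items():
    q0=sub(c0,np.array(v)/.86)
    q=sub(c,q0)
    X=np.array([onz(c,u,.034) for u in q]);print(k,(q-q0).mean(0),X.mean(0))
    o=np.array(off[k])/1000;h=W[k]/2
    for s,x in zip([(-1,-1),(-1,1),(1,1),(1,-1)],X): src.append(o+h*np.array(s));dst.append(x[:2])
src=np.array(src);dst=np.array(dst)
ms,md=src.mean(0),dst.mean(0);U,_,V=np.linalg.svd((src-ms).T@(dst-md));R=(U@V).T
t=md-R@ms;print('yaw',np.degrees(np.arctan2(R[1,0],R[0,0])),'centre',t,'rms',np.sqrt(((src@R.T+t-dst)**2).mean()))
for k in off:
    P=np.r_[R@np.array(off[k])/1000+t,.034];print('pocket',k,P[:2],'px top',proj(T,P),'side',proj(S,P))
top0=[(130+x/2.3,55+y/2.3) for x,y in((290,387),(283.5,474),(198,468))]
sid=[(170+x/2.6,80+y/2.6) for x,y in((328,349),(228,386),(184,310))]
for u,v,k in zip(top0,sid,(2,4,3)): print('top onz pocket',k,onz(T,u,.034),'tri',tri((T,u),(S,v)))
E
python3 tray.py
```

```text
cam moved [-0.0013  0.0033  0.0004] [0.6288 0.1403 0.42  ]
4 [0. 0.] [0.4929 0.1014 0.034 ]
3 [0. 0.] [0.4984 0.2031 0.034 ]
2 [0. 0.] [0.5906 0.0975 0.034 ]
yaw -3.266006822027338 centre [0.5449 0.1497] rms 0.0011537620537095616
pocket 1 [0.5976 0.1968] px top [215.9026 220.4549] side [279.729  187.5239]
pocket 2 [0.592  0.0969] px top [253.3565 222.0234] side [296.2293 214.095 ]
pocket 3 [0.4978 0.2025] px top [213.6062 258.0801] side [241.999  199.2326]
pocket 4 [0.4921 0.1026] px top [251.2699 259.7405] side [257.1916 226.8993]
top onz pocket 2 [0.5885 0.0897 0.034 ] tri (array([0.5874, 0.0882, 0.0439]), np.float64(0.0001168662608610571))
top onz pocket 4 [0.4885 0.0974 0.034 ] tri (array([0.4895, 0.0966, 0.0357]), np.float64(0.0011263545599752359))
top onz pocket 3 [0.4967 0.1959 0.034 ] tri (array([0.4943, 0.1948, 0.0425]), np.float64(0.0022133336028911854))
```

```bash
python3 - <<'E'
from h import *
np.set_printoptions(precision=4,suppress=True)
g0=None;c0=dict(np.load('w1.npz'))
f=lambda c:cv2.cvtColor(c['image'],cv2.COLOR_BGR2GRAY)[:250].astype('float32')
for i in range(4):
    c=env.read_camera('wrist');o=env.get_obs()
    print(o['time_s'],o['tool_pos'],o['tool_rot'],o['joint_velocities'],-c['R'].T@c['t'],cv2.phaseCorrelate(f(c0),f(c)))
E
```

```text
4.7 [0.6289 0.14   0.42  ] [ 179.9694    0.0089 -179.8807] [ 0.2398  0.0534  0.381  -0.1278  0.0453 -0.0235  0.1112] [0.5617 0.1408 0.3996] ((-4.296590123037447, 1.1310710812901732), 0.7261830684661865)
4.75 [0.629  0.1397 0.42  ] [ 179.9761    0.0131 -179.906 ] [ 0.34    0.1793  0.3287 -0.1266  0.0828  0.0978 -0.135 ] [0.5618 0.1406 0.3996] ((-4.014060604718111, 0.9154838403954813), 0.7768218732833863)
4.8 [0.6291 0.1395 0.42  ] [ 179.9792    0.0168 -179.9271] [ 0.1254  0.153   0.2745 -0.1597  0.048   0.0153  0.0478] [0.5619 0.1404 0.3996] ((-3.722090984172837, 0.8057042197161337), 0.7650818486213684)
4.85 [0.6292 0.1393 0.42  ] [ 179.987     0.0134 -179.9487] [ 0.2203  0.1289  0.2272  0.0028 -0.0006 -0.0098  0.096 ] [0.562  0.1402 0.3996] ((-3.263161035193775, 0.6483278302526401), 0.7629898736000061)
```

```bash
sed -i "s/q=sub(c,q0)/q=sub(c,q0+sh)/; s/^src=\[\];dst/f=lambda c:cv2.cvtColor(c['image'],cv2.COLOR_BGR2GRAY)[:250].astype('float32')\nsh=np.array(cv2.phaseCorrelate(f(c0),f(c))[0]);print(sh)\nsrc=[];dst/" tray.py; python3 tray.py
```

```text
cam moved [-0.0008  0.0022  0.0006] [0.6294 0.1389 0.4198]
[-3.0513  0.5594]
4 [-2.1674  0.3956] [0.4932 0.1005 0.034 ]
3 [-2.8892  1.1592] [0.5002 0.1994 0.034 ]
2 [-2.7786  0.382 ] [0.5917 0.0936 0.034 ]
yaw -4.066494817875997 centre [0.5462 0.1466] rms 0.0006096209178661918
pocket 1 [0.5996 0.1929] px top [217.3457 219.7032] side [281.1207 188.2261]
pocket 2 [0.5925 0.0932] px top [254.7686 221.7937] side [297.1645 215.031 ]
pocket 3 [0.4999 0.2   ] px top [214.5328 257.2956] side [243.1768 199.5907]
pocket 4 [0.4928 0.1003] px top [252.1628 259.4839] side [257.871  227.4689]
top onz pocket 2 [0.5885 0.0897 0.034 ] tri (array([0.5874, 0.0882, 0.0439]), np.float64(0.0001168662608610571))
top onz pocket 4 [0.4885 0.0974 0.034 ] tri (array([0.4895, 0.0966, 0.0357]), np.float64(0.0011263545599752359))
top onz pocket 3 [0.4967 0.1959 0.034 ] tri (array([0.4943, 0.1948, 0.0425]), np.float64(0.0022133336028911854))
```

Once settled, the wrist and top views agree within about 4 mm, so I'll use their mean. Pockets come out at P1 (.598,.191), P2 (.591,.091), P3 (.498,.198) and P4 (.491,.098). Now I'll go over the crucible.

Request:
send_rows(xyz=[[0.016, 0.025, 0], [0.016, 0.025, 0], [0, 0, 0], [0, 0, 0], [0, 0, 0.03], [0, 0, 0.03], [0, 0, 0.03], [0, 0, 0.03], [0, 0, 0], [0, 0, 0]], rotation=[[0, 0, 0], [0, 0, 0], [0, 0, -0.0915], [0, 0, -0.0915], [0, 0, 0], [0, 0, 0], [0, 0, 0], [0, 0, 0], [0, 0, 0], [0, 0, 0]], jaw=[1, 1, 1, 1, 1, 1, 1, 1, 1, 1])

```text
time_s: 6.0
tool_pos: [0.5976, 0.1887, 0.3001]
tool_rot: [-180.0, -0.0, -169.5]
force: [1.4, 0.6, 0.3]
grip_width: 0.0871
grasp_force: 0.0
```

```bash
cat > go.py <<'E'
# usage: go.py x y zgrasp [yaw] -> total shift in tool axes (at current orientation)
import sys;from h import *
from scipy.spatial.transform import Rotation as Q
o=env.get_obs();a=[float(v) for v in sys.argv[1:]]
R=Q.from_euler('xyz',o['tool_rot'],degrees=True).as_matrix()
d=np.array([a[0],a[1],a[2]+env.grip_depth])-o['tool_pos']
np.set_printoptions(precision=4,suppress=True)
print('tool',o['tool_pos'],o['tool_rot'],'shift',R.T@d,'q7',o['qpos'][6])
if len(a)>3: print('turn z',np.radians((o['tool_rot'][2]-a[3]+180)%360-180))
E
python3 go.py .597 .188 .062 -169.5
```

```text
tool [0.5976 0.1887 0.3001] [-179.9905   -0.0211 -169.5225] shift [ 0.0007 -0.0006  0.0746] q7 83.70135147441954
turn z -0.00039305474701474313
```

Request:
send_rows(xyz=[[0, 0, 0.025], [0, 0, 0.025], [0, 0, 0.0125], [0, 0, 0.0125], [0, 0, 0], [0, 0, 0], [0, 0, 0], [0, 0, 0], [0, 0, 0], [0, 0, 0], [0, 0, 0], [0, 0, 0], [0, 0, 0]], rotation=[[0, 0, 0], [0, 0, 0], [0, 0, 0], [0, 0, 0], [0, 0, 0], [0, 0, 0], [0, 0, 0], [0, 0, 0], [0, 0, 0], [0, 0, 0], [0, 0, 0], [0, 0, 0], [0, 0, 0]], jaw=[1, 1, 1, 1, 1, 0.6, 0.6, 0.6, 0.6, 0.6, 0.6, 0.6, 0.6], newtons=20)

```text
time_s: 7.3
tool_pos: [0.5978, 0.1895, 0.2257]
tool_rot: [179.9, 0.1, -169.5]
force: [-1.5, 2.5, 6.0]
grip_width: 0.0626
grasp_force: 20.1
```

Request:
send_rows(xyz=[[0, 0, -0.02], [0, 0, -0.025], [0, 0, -0.025], [0, 0, -0.025], [0, 0, -0.025], [0.00687, -0.0391, 0], [0.00687, -0.0391, 0], [0.00687, -0.0391, 0], [0.00687, -0.0391, 0], [0.00687, -0.0391, 0], [0.00687, -0.0391, 0], [0.00687, -0.0391, 0], [0.00687, -0.0391, 0], [0.00687, -0.0391, 0], [0.00687, -0.0391, 0], [0.00687, -0.0391, 0], [0.00687, -0.0391, 0], [0, 0, 0.03], [0, 0, 0.03], [0, 0, 0]], rotation=[[0, 0, 0], [0, 0, 0], [0, 0, 0], [0, 0, 0], [0, 0, 0], [0, 0, 0], [0, 0, 0], [0, 0, 0], [0, 0, 0], [0, 0, 0], [0, 0, 0], [0, 0, 0], [0, 0, 0], [0, 0, 0], [0, 0, 0], [0, 0, 0], [0, 0, 0], [0, 0, 0], [0, 0, 0], [0, 0, 0]], jaw=[0.6, 0.6, 0.6, 0.6, 0.6, 0.6, 0.6, 0.6, 0.6, 0.6, 0.6, 0.6, 0.6, 0.6, 0.6, 0.6, 0.6, 0.6, 0.6, 0.6])

```text
time_s: 9.3
tool_pos: [0.5993, -0.2871, 0.2785]
tool_rot: [179.7, -0.6, -169.6]
force: [-0.8, 0.7, -1.7]
grip_width: 0.0627
grasp_force: 20.0
```

```bash
python3 go.py .6022 -.287 .041
```

```text
tool [ 0.5993 -0.2871  0.2785] [ 179.6734   -0.5935 -169.5848] shift [-0.0037 -0.0009  0.074 ] q7 131.96316206186575
```

Request:
send_rows(xyz=[[-0.003, 0, 0.03], [0, 0, 0.025], [0, 0, 0.01], [0, 0, 0.004], [0, 0, 0.004], [0, 0, 0.003], [0, 0, 0]], rotation=[[0, 0, 0], [0, 0, 0], [0, 0, 0], [0, 0, 0], [0, 0, 0], [0, 0, 0], [0, 0, 0]], jaw=[0.6, 0.6, 0.6, 0.6, 0.6, 0.6, 0.6])

```text
time_s: 10.0
tool_pos: [0.605, -0.2872, 0.2095]
tool_rot: [-180.0, 0.1, -169.5]
force: [-0.3, -0.1, -0.8]
grip_width: 0.0631
grasp_force: 20.0
```

Request:
send_rows(xyz=[[0, 0, 0], [0, 0, 0.001], [0, 0, 0.001], [0, 0, 0]], rotation=[[0, 0, 0], [0, 0, 0], [0, 0, 0], [0, 0, 0]], jaw=[0.6, 0.6, 0.6, 0.6])

```text
time_s: 10.4
tool_pos: [0.6047, -0.287, 0.2067]
tool_rot: [180.0, -0.0, -169.5]
force: [-0.4, 0.4, -2.0]
grip_width: 0.0629
grasp_force: 20.0
```

Request:
send_rows(xyz=[[0, 0, 0.001], [0, 0, 0.001], [0, 0, 0], [0, 0, 0], [0, 0, 0], [0, 0, 0], [0, 0, 0], [0, 0, 0], [0, 0, 0], [0, 0, -0.02], [0, 0, -0.03], [0, 0, -0.04], [0, 0, -0.04], [0, 0, 0]], rotation=[[0, 0, 0], [0, 0, 0], [0, 0, 0], [0, 0, 0], [0, 0, 0], [0, 0, 0], [0, 0, 0], [0, 0, 0], [0, 0, 0], [0, 0, 0], [0, 0, 0], [0, 0, 0], [0, 0, 0], [0, 0, 0]], jaw=[0.6, 0.6, 0.6, 0.9, 0.9, 0.9, 0.9, 0.9, 0.9, 0.9, 0.9, 0.9, 0.9, 0.9])

```text
time_s: 11.8
tool_pos: [0.6062, -0.2884, 0.342]
tool_rot: [-179.6, 0.6, -169.5]
force: [-0.4, 0.3, 0.1]
grip_width: 0.0783
grasp_force: 0.0
```

```bash
python3 go.py .432 -.417 .095 160
```

```text
tool [ 0.6062 -0.2884  0.342 ] [-179.6483    0.5738 -169.5213] shift [ 0.1955 -0.0943  0.0821] q7 131.11034803063765
turn z 0.5319533564637197
```

Request:
send_rows(xyz=[[0, 0, -0.04], [0, 0, -0.04], [0.028, 0, 0], [0.028, 0, 0], [0, 0, 0], [0, 0, 0], [0, 0, 0], [0, 0, 0], [0, 0, 0]], rotation=[[0, 0, 0.0915], [0, 0, 0.0915], [0, 0, 0], [0, 0, 0], [0, 0, 0], [0, 0, 0], [0, 0, 0], [0, 0, 0], [0, 0, 0]], jaw=[1, 1, 1, 1, 1, 1, 1, 1, 1])

```text
time_s: 12.7
tool_pos: [0.5494, -0.2868, 0.4143]
tool_rot: [-180.0, -0.0, -180.0]
force: [-0.6, -1.3, -0.0]
grip_width: 0.0869
grasp_force: 0.0
```

```bash
python3 - <<'E'
from h import *
np.set_printoptions(precision=4,suppress=True)
c=env.read_camera('wrist');np.savez('w2.npz',**c);cv2.imwrite('pics/w2.png',c['image'])
hsv=cv2.cvtColor(c['image'],cv2.COLOR_BGR2HSV)
print(env.get_obs()['tool_pos'],-c['R'].T@c['t'])
for b in blobs((hsv[...,1]<40)&(hsv[...,2]>190),150):
    e=cv2.fitEllipse(b);print(cv2.boundingRect(b),np.round(e[0],1),np.round(e[1],1),[onz(c,e[0],z)[:2] for z in(.11,.1,.09,.08,.06)])
E
```

```text
[ 0.5493 -0.2868  0.4144] [ 0.4823 -0.286   0.3939]
(76, 15, 91, 97) [121.1  63.2] [86.8 99. ] [array([ 0.4318, -0.4185]), array([ 0.43  , -0.4232]), array([ 0.4282, -0.4279]), array([ 0.4264, -0.4325]), array([ 0.4229, -0.4419])]
(332, 78, 49, 52) [355.7 103.5] [47.5 51.3] [array([ 0.4572, -0.2608]), array([ 0.4563, -0.2599]), array([ 0.4554, -0.259 ]), array([ 0.4545, -0.2581]), array([ 0.4527, -0.2563])]
(481, 82, 61, 65) [511.  113.8] [57.6 65.6] [array([ 0.4638, -0.1535]), array([ 0.4631, -0.1488]), array([ 0.4625, -0.1441]), array([ 0.4618, -0.1395]), array([ 0.4605, -0.1301])]
(284, 251, 70, 55) [318.6 280.4] [60.  63.7] [array([ 0.5857, -0.2861]), array([ 0.5893, -0.2861]), array([ 0.593 , -0.2861]), array([ 0.5966, -0.2861]), array([ 0.6039, -0.2861])]
(483, 292, 36, 14) [504.  299.2] [13.3 38.1] [array([ 0.601, -0.142]), array([ 0.6052, -0.1369]), array([ 0.6094, -0.1318]), array([ 0.6136, -0.1267]), array([ 0.6219, -0.1166])]
(358, 344, 68, 34) [392.7 364.9] [41.7 61. ] [array([ 0.6584, -0.2257]), array([ 0.6646, -0.2236]), array([ 0.6708, -0.2214]), array([ 0.677 , -0.2193]), array([ 0.6894, -0.2151])]
```

View pics/w2.png

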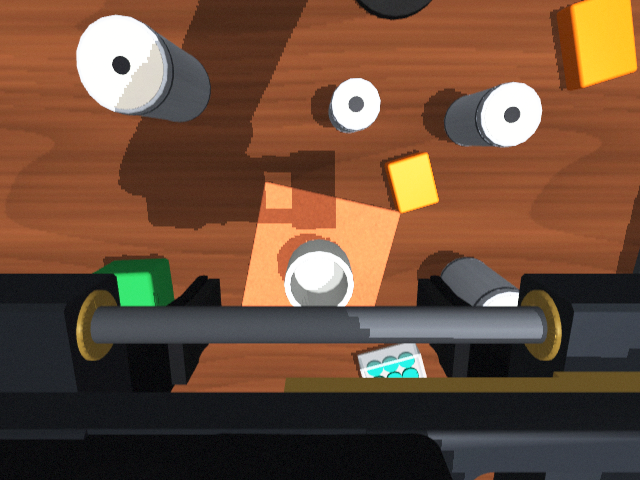

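The wrist view agrees with the top and side views to about 2 mm: a (.4318,-.4185), d (.4545,-.258), c (.4625,-.144). The crucible stands mid-tile at (318,280). Next is flask a.

Request:
send_rows(xyz=[[0, 0, 0], [0, 0, 0], [0, 0, 0], [0, 0, 0], [0, 0, 0]], rotation=[[0, 0, 0.131], [0, 0, 0.131], [0, 0, 0.131], [0, 0, 0.131], [0, 0, 0]], jaw=[1, 1, 1, 1, 1])

```text
time_s: 13.25
tool_pos: [0.5491, -0.2869, 0.4146]
tool_rot: [-180.0, -0.0, 150.0]
force: [-1.0, 0.4, 0.8]
grip_width: 0.0869
grasp_force: 0.0
```

```bash
python3 go.py .4315 -.4185 .085 150
```

```text
tool [ 0.5491 -0.2869  0.4146] [-179.9823   -0.0096  149.9743] shift [ 0.0359 -0.1727  0.1661] q7 91.79470684490205
turn z -0.00044805068387231335
```

Request:
send_rows(xyz=[[0.006, -0.0288, 0], [0.006, -0.0288, 0], [0.006, -0.0288, 0], [0.006, -0.0288, 0], [0.006, -0.0288, 0], [0.006, -0.0288, 0], [0, 0, 0.03], [0, 0, 0.03], [0, 0, 0.03], [0, 0, 0], [0, 0, 0.03], [0, 0, 0.025], [0, 0, 0.015], [0, 0, 0.006], [0, 0, 0], [0, 0, 0], [0, 0, 0]], rotation=[[0, 0, 0], [0, 0, 0], [0, 0, 0], [0, 0, 0], [0, 0, 0], [0, 0, 0], [0, 0, 0], [0, 0, 0], [0, 0, 0], [0, 0, 0], [0, 0, 0], [0, 0, 0], [0, 0, 0], [0, 0, 0], [0, 0, 0], [0, 0, 0], [0, 0, 0]], jaw=[1, 1, 1, 1, 1, 1, 1, 1, 1, 1, 1, 1, 1, 1, 1, 1, 1])

```text
time_s: 14.95
tool_pos: [0.4315, -0.4191, 0.2502]
tool_rot: [-180.0, 0.1, 150.0]
force: [-0.0, -0.1, -0.6]
grip_width: 0.087
grasp_force: 0.0
```

Request:
send_rows(xyz=[[0, 0, 0], [0, 0, 0], [0, 0, 0], [0, 0, 0], [0, 0, 0], [0, 0, 0], [0, 0, -0.01], [0, 0, -0.03], [0, 0, -0.03], [0, 0, -0.03], [0, 0, -0.03], [0, 0, -0.03], [0, 0, 0], [0, 0, 0], [0, 0, 0]], rotation=[[0, 0, 0], [0, 0, 0], [0, 0, 0], [0, 0, 0], [0, 0, 0], [0, 0, 0], [0, 0, 0], [0, 0, 0], [0, 0, 0], [0, 0, 0], [0, 0, 0], [0, 0, 0], [0, 0, 0], [0, 0, 0], [0, 0, 0]], jaw=[0.55, 0.55, 0.55, 0.55, 0.55, 0.55, 0.55, 0.55, 0.55, 0.55, 0.55, 0.55, 0.55, 0.55, 0.55], newtons=40)

```text
time_s: 16.45
tool_pos: [0.4307, -0.4179, 0.4061]
tool_rot: [180.0, -0.3, 150.0]
force: [-0.3, -0.6, -6.1]
grip_width: 0.0614
grasp_force: 40.0
```

```bash
python3 go.py .599 .192 .255 -169.5
```

```text
tool [ 0.4307 -0.4179  0.4061] [179.9569  -0.2561 149.977 ] shift [ 0.1595  0.6123 -0.0113] q7 108.76478577904051
turn z -0.7072605320068824
```

Request:
send_rows(xyz=[[0.005, 0.0199, 0], [0.0103, 0.0395, 0], [0.0103, 0.0395, 0], [0.0103, 0.0395, 0], [0.0103, 0.0395, 0], [0.0103, 0.0395, 0], [0.0103, 0.0395, 0], [0.0103, 0.0395, 0], [0.0103, 0.0395, 0], [0.0103, 0.0395, 0], [0.0103, 0.0395, 0], [0.0103, 0.0395, 0], [0.0103, 0.0395, 0], [0.0103, 0.0395, 0], [0.0103, 0.0395, 0], [0.0103, 0.0394, 0], [0.0103, 0.0394, 0], [0, 0, 0], [0, 0, 0]], rotation=[[0, 0, 0], [0, 0, 0], [0, 0, 0], [0, 0, 0], [0, 0, 0], [0, 0, 0], [0, 0, 0], [0, 0, 0], [0, 0, 0], [0, 0, 0], [0, 0, 0], [0, 0, 0], [0, 0, 0], [0, 0, 0], [0, 0, 0], [0, 0, 0], [0, 0, 0], [0, 0, 0], [0, 0, 0]], jaw=[0.55, 0.55, 0.55, 0.55, 0.55, 0.55, 0.55, 0.55, 0.55, 0.55, 0.55, 0.55, 0.55, 0.55, 0.55, 0.55, 0.55, 0.55, 0.55])

```text
time_s: 18.35
tool_pos: [0.6095, 0.2323, 0.4053]
tool_rot: [-179.7, -0.2, 150.2]
force: [0.5, -1.1, -6.7]
grip_width: 0.0611
grasp_force: 40.0
```

Request:
send_rows(xyz=[[0, 0, 0], [0, 0, 0], [0, 0, 0], [0, 0, 0], [0, 0, 0], [0, 0, 0], [0, 0, 0], [0, 0, 0]], rotation=[[0, 0, -0.1415], [0, 0, -0.1415], [0, 0, -0.1415], [0, 0, -0.1415], [0, 0, -0.1415], [0, 0, 0], [0, 0, 0], [0, 0, 0]], jaw=[0.55, 0.55, 0.55, 0.55, 0.55, 0.55, 0.55, 0.55])

```text
time_s: 19.15
tool_pos: [0.6102, 0.2298, 0.4082]
tool_rot: [-180.0, -0.0, -169.7]
force: [-0.3, 0.4, -6.4]
grip_width: 0.0617
grasp_force: 40.0
```

```bash
python3 go.py .599 .192 .15 -169.5
```

```text
tool [0.6102 0.2298 0.4082] [-179.9713   -0.0489 -169.6756] shift [ 0.0177 -0.0351  0.0947] q7 78.7159159107922
turn z -0.0030647982287412925
```

Request:
send_rows(xyz=[[0.0089, -0.0176, 0], [0.0089, -0.0176, 0], [0, 0, 0.03], [0, 0, 0.03], [0, 0, 0.03], [0, 0, 0], [0, 0, 0], [0, 0, 0], [0, 0, 0]], rotation=[[0, 0, 0], [0, 0, 0], [0, 0, 0], [0, 0, 0], [0, 0, 0], [0, 0, 0], [0, 0, 0], [0, 0, 0], [0, 0, 0]], jaw=[0.55, 0.55, 0.55, 0.55, 0.55, 0.55, 0.55, 0.55, 0.55])

```text
time_s: 20.05
tool_pos: [0.5999, 0.193, 0.3212]
tool_rot: [180.0, 0.2, -169.5]
force: [-0.3, 0.2, -6.3]
grip_width: 0.0612
grasp_force: 40.0
```

```bash
python3 go.py .599 .192 .122 -169.5; python3 - <<'E'
from h import *
t=env.read_camera('top')['image'][170:310,150:300];s=env.read_camera('side')['image'][110:270,190:370]
cv2.imwrite('pics/a1.png',np.hstack([cv2.resize(t,(429,400),interpolation=2),cv2.resize(s,(370,329*400//400),interpolation=2) if 0 else cv2.resize(s,(371,400),interpolation=2)]))
E
```

```text
tool [0.5999 0.193  0.3212] [ 179.9599    0.2259 -169.4989] shift [ 0.0012 -0.0008  0.0357] q7 81.9124934452511
turn z 1.864352767299904e-05
```

View pics/a1.png

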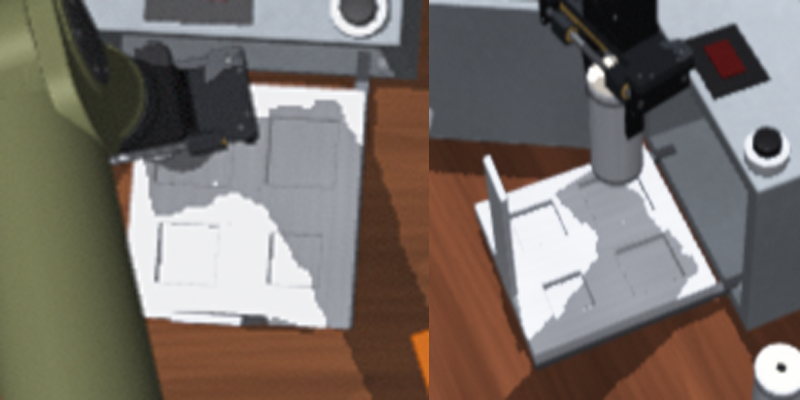

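The flask hangs upright just above pocket 1, and the body is clear of the oven and door. Lowering slowly.

Request:
send_rows(xyz=[[0.0005, -0.0005, 0.015], [0.0005, -0.0003, 0.012], [0, 0, 0.006], [0, 0, 0.004], [0, 0, 0.003], [0, 0, 0.002], [0, 0, 0], [0, 0, 0], [0, 0, 0]], rotation=[[0, 0, 0], [0, 0, 0], [0, 0, 0], [0, 0, 0], [0, 0, 0], [0, 0, 0], [0, 0, 0], [0, 0, 0], [0, 0, 0]], jaw=[0.55, 0.55, 0.55, 0.55, 0.55, 0.55, 0.55, 0.55, 0.55])

```text
time_s: 21.05
tool_pos: [0.5984, 0.1918, 0.2772]
tool_rot: [180.0, 0.0, -169.5]
force: [0.9, -0.0, -6.8]
grip_width: 0.0615
grasp_force: 40.0
```

Request:
send_rows(xyz=[[0, 0, 0.001], [0, 0, 0.001], [0, 0, 0], [0, 0, 0]], rotation=[[0, 0, 0], [0, 0, 0], [0, 0, 0], [0, 0, 0]], jaw=[0.55, 0.55, 0.55, 0.55])

```text
time_s: 21.45
tool_pos: [0.5983, 0.1917, 0.2749]
tool_rot: [180.0, 0.0, -169.5]
force: [0.6, -0.7, -5.2]
grip_width: 0.0612
grasp_force: 40.0
```

Request:
send_rows(xyz=[[0, 0, 0.001], [0, 0, 0], [0, 0, 0], [0, 0, 0], [0, 0, 0], [0, 0, 0], [0, 0, 0], [0, 0, -0.01], [0, 0, -0.02], [0, 0, -0.03], [0, 0, -0.03], [0, 0, -0.03], [0, 0, -0.03], [0, 0, 0], [0, 0, 0]], rotation=[[0, 0, 0], [0, 0, 0], [0, 0, 0], [0, 0, 0], [0, 0, 0], [0, 0, 0], [0, 0, 0], [0, 0, 0], [0, 0, 0], [0, 0, 0], [0, 0, 0], [0, 0, 0], [0, 0, 0], [0, 0, 0], [0, 0, 0]], jaw=[0.55, 0.95, 0.95, 0.95, 0.95, 0.95, 0.95, 0.95, 0.95, 0.95, 0.95, 0.95, 0.95, 0.95, 0.95])

```text
time_s: 22.95
tool_pos: [0.5983, 0.1917, 0.4252]
tool_rot: [180.0, 0.1, -169.5]
force: [0.1, 0.5, -0.4]
grip_width: 0.0828
grasp_force: 0.0
```

```bash
python3 go.py .6235 -.132 .255 180; python3 look.py | grep -E "top|side|\(33|\(34|\(28|\(38|tile|\(20"; python3 - <<'E'
from h import *
cv2.imwrite('pics/a2.png',cv2.resize(env.read_camera('side')['image'][110:270,190:370],(450,400),interpolation=2))
E
```

```text
tool [0.5983 0.1917 0.4252] [ 179.971     0.138  -169.4897] shift [ 0.0343 -0.3228  0.0065] q7 81.6675477588246
turn z 0.18343959177212996
top
  (330, 196, 21, 20) [339.9 205.5] [19.5 19.9] 57
  (388, 202, 24, 24) [399.5 213.4] [22.8 23.7] 66
  (209, 219, 10, 9) [212.9 222.4] [ 8.  10.4] 29
  (337, 262, 18, 18) [345.6 270.3] [16.8 16.9] 48
  (384, 266, 15, 15) [390.8 273.1] [13.3 13.9] 39
tile [397.  217.4] [[378, 187], [367, 237], [417, 248], [426, 197]] 397.1375481102908 217.39226449618272
tile [542.  346.9] [[567, 325], [515, 325], [517, 369], [569, 368]] 541.8623839801212 346.9356866184316
side
  (348, 248, 26, 20) [360.5 257.3] [19.2 25. ] 64
  (283, 285, 23, 19) [293.9 293.8] [18.2 22. ] 58
```

View pics/a2.png

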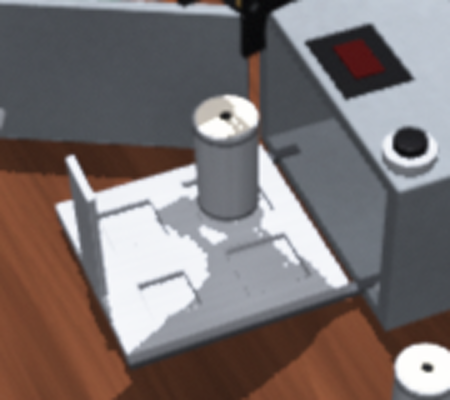

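Flask a sits in pocket 1, with its base sunk in the recess. Next is flask b at the same yaw.

Request:
send_rows(xyz=[[0.0038, -0.0359, 0], [0.0038, -0.0359, 0], [0.0038, -0.0359, 0], [0.0038, -0.0359, 0], [0.0038, -0.0359, 0], [0.0038, -0.0359, 0], [0.0038, -0.0359, 0], [0.0038, -0.0359, 0], [0.0038, -0.0356, 0], [0, 0, 0.04], [0, 0, 0.04], [0, 0, 0], [0, 0, 0], [0, 0, 0], [0, 0, 0]], rotation=[[0, 0, 0], [0, 0, 0], [0, 0, 0], [0, 0, 0], [0, 0, 0], [0, 0, 0], [0, 0, 0], [0, 0, 0], [0, 0, 0], [0, 0, 0], [0, 0, 0], [0, 0, 0], [0, 0, 0], [0, 0, 0], [0, 0, 0]], jaw=[0.95, 0.95, 0.95, 0.95, 0.95, 0.95, 0.95, 0.95, 0.95, 0.95, 0.95, 0.95, 0.95, 0.95, 0.95])

```text
time_s: 24.6
tool_pos: [0.6243, -0.1318, 0.3463]
tool_rot: [-179.9, 0.2, -169.5]
force: [-0.7, -0.2, -0.7]
grip_width: 0.0826
grasp_force: 0.0
```

```bash
python3 go.py .6235 -.132 .078
```

```text
tool [ 0.6243 -0.1318  0.3463] [-179.9305    0.2172 -169.453 ] shift [0.0012 0.0001 0.1048] q7 114.372890574031
```

Request:
send_rows(xyz=[[0.0012, 0, 0.04], [0, 0, 0.035], [0, 0, 0.02], [0, 0, 0.009], [0, 0, 0], [0, 0, 0], [0, 0, 0], [0, 0, 0], [0, 0, 0], [0, 0, 0], [0, 0, 0], [0, 0, 0], [0, 0, -0.01], [0, 0, -0.03], [0, 0, -0.03], [0, 0, -0.03], [0, 0, 0], [0, 0, 0], [0, 0, 0]], rotation=[[0, 0, 0], [0, 0, 0], [0, 0, 0], [0, 0, 0], [0, 0, 0], [0, 0, 0], [0, 0, 0], [0, 0, 0], [0, 0, 0], [0, 0, 0], [0, 0, 0], [0, 0, 0], [0, 0, 0], [0, 0, 0], [0, 0, 0], [0, 0, 0], [0, 0, 0], [0, 0, 0], [0, 0, 0]], jaw=[0.95, 0.95, 0.95, 0.95, 0.95, 0.95, 0.45, 0.45, 0.45, 0.45, 0.45, 0.45, 0.45, 0.45, 0.45, 0.45, 0.45, 0.45, 0.45])

```text
time_s: 26.5
tool_pos: [0.6215, -0.1317, 0.3374]
tool_rot: [179.9, -0.2, -169.5]
force: [0.2, 0.1, -3.4]
grip_width: 0.0533
grasp_force: 40.0
```

```bash
python3 go.py .592 .0925 .178 -169.5
```

```text
tool [ 0.6215 -0.1317  0.3374] [ 179.9114   -0.2225 -169.4769] shift [-0.0119  0.2258 -0.0038] q7 114.44903774823878
turn z 0.00040261081734319136
```

Request:
send_rows(xyz=[[-0.0017, 0.0323, 0], [-0.0017, 0.0323, 0], [-0.0017, 0.0323, 0], [-0.0017, 0.0323, 0], [-0.0017, 0.0323, 0], [-0.0017, 0.0323, 0], [-0.0017, 0.032, 0], [0, 0, 0], [0, 0, 0], [0, 0, 0.02], [0, 0, 0.01], [0, 0, 0], [0, 0, 0], [0, 0, 0]], rotation=[[0, 0, 0], [0, 0, 0], [0, 0, 0], [0, 0, 0], [0, 0, 0], [0, 0, 0], [0, 0, 0], [0, 0, 0], [0, 0, 0], [0, 0, 0], [0, 0, 0], [0, 0, 0], [0, 0, 0], [0, 0, 0]], jaw=[0.45, 0.45, 0.45, 0.45, 0.45, 0.45, 0.45, 0.45, 0.45, 0.45, 0.45, 0.45, 0.45, 0.45])

```text
time_s: 27.9
tool_pos: [0.5932, 0.0917, 0.3105]
tool_rot: [-180.0, 0.1, -169.5]
force: [0.2, 0.3, -3.3]
grip_width: 0.0533
grasp_force: 40.0
```

```bash
python3 go.py .592 .0925 .104
```

```text
tool [0.5932 0.0917 0.3105] [-179.998     0.0652 -169.5265] shift [0.0011 0.001  0.043 ] q7 91.50623176902505
```

Request:
send_rows(xyz=[[0.001, 0.001, 0.015], [0, 0, 0.012], [0, 0, 0.006], [0, 0, 0.004], [0, 0, 0.002], [0, 0, 0.002], [0, 0, 0], [0, 0, 0], [0, 0, 0]], rotation=[[0, 0, 0], [0, 0, 0], [0, 0, 0], [0, 0, 0], [0, 0, 0], [0, 0, 0], [0, 0, 0], [0, 0, 0], [0, 0, 0]], jaw=[0.45, 0.45, 0.45, 0.45, 0.45, 0.45, 0.45, 0.45, 0.45])

```text
time_s: 28.8
tool_pos: [0.5918, 0.0929, 0.2691]
tool_rot: [180.0, 0.0, -169.5]
force: [0.2, 0.6, -4.0]
grip_width: 0.0532
grasp_force: 40.0
```

Request:
send_rows(xyz=[[0, 0, 0.001], [0, 0, 0.001], [0, 0, 0], [0, 0, 0], [0, 0, 0], [0, 0, 0], [0, 0, 0], [0, 0, 0], [0, 0, -0.01], [0, 0, -0.02], [0, 0, -0.03], [0, 0, -0.03], [0, 0, -0.03], [0, 0, -0.02], [0, 0, 0], [0, 0, 0]], rotation=[[0, 0, 0], [0, 0, 0], [0, 0, 0], [0, 0, 0], [0, 0, 0], [0, 0, 0], [0, 0, 0], [0, 0, 0], [0, 0, 0], [0, 0, 0], [0, 0, 0], [0, 0, 0], [0, 0, 0], [0, 0, 0], [0, 0, 0], [0, 0, 0]], jaw=[0.45, 0.45, 0.45, 0.85, 0.85, 0.85, 0.85, 0.85, 0.85, 0.85, 0.85, 0.85, 0.85, 0.85, 0.85, 0.85])

```text
time_s: 30.4
tool_pos: [0.5916, 0.0928, 0.4072]
tool_rot: [180.0, 0.1, -169.5]
force: [-1.2, 0.2, -0.9]
grip_width: 0.0737
grasp_force: 0.0
```

```bash
python3 go.py .4617 -.144 .23 150
```

```text
tool [0.5916 0.0928 0.4072] [ 179.9903    0.0552 -169.4868] shift [ 0.171  -0.2091  0.0135] q7 90.81256091695904
turn z 0.7070892696174875
```

Request:
send_rows(xyz=[[0.0244, -0.0299, 0], [0.0244, -0.0299, 0], [0.0244, -0.0299, 0], [0.0244, -0.0299, 0], [0.0244, -0.0299, 0], [0.0244, -0.0299, 0], [0.0244, -0.0299, 0], [0, 0, 0], [0, 0, 0], [0, 0, 0.03], [0, 0, 0.03], [0, 0, 0.03], [0, 0, 0], [0, 0, 0], [0, 0, 0]], rotation=[[0, 0, 0], [0, 0, 0], [0, 0, 0], [0, 0, 0], [0, 0, 0], [0, 0, 0], [0, 0, 0], [0, 0, 0.1265], [0, 0, 0.1265], [0, 0, 0], [0, 0, 0], [0, 0, 0], [0, 0, 0], [0, 0, 0], [0, 0, 0]], jaw=[0.85, 0.85, 0.85, 0.85, 0.85, 0.85, 0.85, 0.85, 0.85, 0.85, 0.85, 0.85, 0.85, 0.85, 0.85])

```text
time_s: 31.9
tool_pos: [0.4625, -0.1442, 0.318]
tool_rot: [-180.0, 0.1, 176.0]
force: [0.4, 0.0, 0.1]
grip_width: 0.0744
grasp_force: 0.0
```

```bash
python3 go.py .4617 -.144 .068 176; python3 - <<'E'
from h import *
cv2.imwrite('pics/b2.png',cv2.resize(env.read_camera('side')['image'][110:390,190:420],(460,560),interpolation=2))
E
```

```text
tool [ 0.4625 -0.1442  0.318 ] [-179.9913    0.1085  176.0199] shift [0.001  0.0002 0.0865] q7 100.84355883961707
turn z 0.00034669019553078517
```

View pics/b2.png

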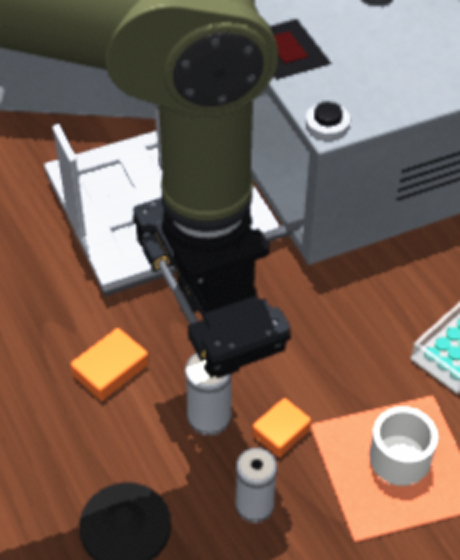

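The gripper is centred over flask c, and the crucible is still on its tile.

Request:
send_rows(xyz=[[0.001, 0, 0.03], [0, 0, 0.03], [0, 0, 0.02], [0, 0, 0.006], [0, 0, 0], [0, 0, 0], [0, 0, 0], [0, 0, 0], [0, 0, 0], [0, 0, 0], [0, 0, 0], [0, 0, 0], [0, 0, -0.01], [0, 0, -0.03], [0, 0, -0.04], [0, 0, -0.04], [0, 0, 0], [0, 0, 0], [0, 0, 0]], rotation=[[0, 0, 0], [0, 0, 0], [0, 0, 0], [0, 0, 0], [0, 0, 0], [0, 0, 0], [0, 0, 0], [0, 0, 0], [0, 0, 0], [0, 0, 0], [0, 0, 0], [0, 0, 0], [0, 0, 0], [0, 0, 0], [0, 0, 0], [0, 0, 0], [0, 0, 0], [0, 0, 0], [0, 0, 0]], jaw=[0.85, 0.85, 0.85, 0.85, 0.85, 0.85, 0.35, 0.35, 0.35, 0.35, 0.35, 0.35, 0.35, 0.35, 0.35, 0.35, 0.35, 0.35, 0.35])

```text
time_s: 33.85
tool_pos: [0.4602, -0.1437, 0.3492]
tool_rot: [180.0, -0.2, 176.0]
force: [0.3, -0.3, -3.0]
grip_width: 0.0451
grasp_force: 40.0
```

```bash
python3 go.py .4993 .1993 .18 176
```

```text
tool [ 0.4602 -0.1437  0.3492] [179.9757  -0.1752 176.0229] shift [-0.0153  0.3449  0.0058] q7 100.1653326631359
turn z 0.0003998647950952631
```

Request:
send_rows(xyz=[[-0.0015, 0.0345, 0], [-0.0015, 0.0345, 0], [-0.0015, 0.0345, 0], [-0.0015, 0.0345, 0], [-0.0015, 0.0345, 0], [-0.0015, 0.0345, 0], [-0.0015, 0.0345, 0], [-0.0015, 0.0345, 0], [-0.0015, 0.0345, 0], [-0.0015, 0.0345, 0], [0, 0, 0], [0, 0, 0.03], [0, 0, 0.02], [0, 0, 0], [0, 0, 0], [0, 0, 0], [0, 0, 0]], rotation=[[0, 0, 0], [0, 0, 0], [0, 0, 0], [0, 0, 0], [0, 0, 0], [0, 0, 0], [0, 0, 0], [0, 0, 0], [0, 0, 0], [0, 0, 0], [0, 0, 0], [0, 0, 0], [0, 0, 0], [0, 0, 0], [0, 0, 0], [0, 0, 0], [0, 0, 0]], jaw=[0.35, 0.35, 0.35, 0.35, 0.35, 0.35, 0.35, 0.35, 0.35, 0.35, 0.35, 0.35, 0.35, 0.35, 0.35, 0.35, 0.35])

```text
time_s: 35.55
tool_pos: [0.5003, 0.1992, 0.302]
tool_rot: [179.9, 0.1, 176.0]
force: [0.6, 0.4, -2.8]
grip_width: 0.0453
grasp_force: 40.0
```

```bash
python3 go.py .4993 .1993 .096
```

```text
tool [0.5003 0.1992 0.302 ] [179.9404   0.108  176.0074] shift [0.0011 0.     0.0425] q7 61.803878592210566
```

Request:
send_rows(xyz=[[0.001, 0, 0.015], [0, 0, 0.012], [0, 0, 0.006], [0, 0, 0.004], [0, 0, 0.003], [0, 0, 0.002], [0, 0, 0], [0, 0, 0], [0, 0, 0]], rotation=[[0, 0, 0], [0, 0, 0], [0, 0, 0], [0, 0, 0], [0, 0, 0], [0, 0, 0], [0, 0, 0], [0, 0, 0], [0, 0, 0]], jaw=[0.35, 0.35, 0.35, 0.35, 0.35, 0.35, 0.35, 0.35, 0.35])

```text
time_s: 36.45
tool_pos: [0.499, 0.1992, 0.2591]
tool_rot: [180.0, 0.0, 176.0]
force: [0.3, 0.3, -3.4]
grip_width: 0.0453
grasp_force: 40.0
```

Request:
send_rows(xyz=[[0, 0, 0.001], [0, 0, 0.0005], [0, 0, 0], [0, 0, 0], [0, 0, 0], [0, 0, 0], [0, 0, 0], [0, 0, 0], [0, 0, -0.01], [0, 0, -0.02], [0, 0, -0.03], [0, 0, -0.03], [0, 0, -0.03], [0, 0, -0.02], [0, 0, 0], [0, 0, 0]], rotation=[[0, 0, 0], [0, 0, 0], [0, 0, 0], [0, 0, 0], [0, 0, 0], [0, 0, 0], [0, 0, 0], [0, 0, 0], [0, 0, 0], [0, 0, 0], [0, 0, 0], [0, 0, 0], [0, 0, 0], [0, 0, 0], [0, 0, 0], [0, 0, 0]], jaw=[0.35, 0.35, 0.35, 0.75, 0.75, 0.75, 0.75, 0.75, 0.75, 0.75, 0.75, 0.75, 0.75, 0.75, 0.75, 0.75])

```text
time_s: 38.05
tool_pos: [0.4988, 0.1991, 0.3977]
tool_rot: [180.0, 0.0, 176.0]
force: [-0.2, -0.3, -0.8]
grip_width: 0.0655
grasp_force: 0.0
```

```bash
python3 go.py .4535 -.258 .235 176;python3 look.py | grep -E "top|side|\(33|\(34|\(28|\(38|tile|\(20|\(31"
```

```text
tool [0.4988 0.1991 0.3977] [179.9682   0.0472 176.0183] shift [ 0.0134 -0.4592 -0.0011] q7 61.594962707053504
turn z 0.00031933677493772974
top
  (384, 266, 15, 15) [390.8 273.1] [13.3 13.9] 39
tile [397.1 217.4] [[378, 187], [367, 237], [417, 248], [426, 197], [398, 209]] 396.4149539594843 220.38725598526702
tile [542. 347.] [[515, 325], [517, 369], [569, 368], [567, 325]] 541.8667250565652 346.96890737902345
side
  (284, 82, 43, 27) [301.3  93.1] [16.3 42.1] 153
  (285, 168, 24, 27) [296.4 183.9] [20.7 24.7] 69
```

```bash
cat > cruc.py <<'E'
from h import *
np.set_printoptions(precision=4,suppress=True)
T=env.read_camera('top');S=env.read_camera('side');E={}
for n,c,(x0,x1,y0,y1) in(('top',T,(350,450,160,260)),('side',S,(330,440,270,400))):
    hsv=cv2.cvtColor(c['image'],cv2.COLOR_BGR2HSV);m=(hsv[...,1]<60)&(hsv[...,2]>120)
    z=np.zeros_like(m);z[y0:y1,x0:x1]=m[y0:y1,x0:x1]
    for b in blobs(z,120):
        e=cv2.fitEllipse(b);r=cv2.boundingRect(b);print(n,r,np.round(e[0],1),np.round(e[1],1),'on z.06',onz(c,e[0],.06)[:2])
E
python3 cruc.py
```

```text
top (350, 160, 32, 25) [364.7 168.7] [25.7 29.6] on z.06 [ 0.7244 -0.1985]
top (390, 182, 27, 25) [403.  193.8] [24.3 25.1] on z.06 [ 0.6566 -0.2965]
side (396, 270, 44, 77) [418.2 303. ] [39.3 81.5] on z.06 [ 0.6859 -0.2625]
```

The crucible has been knocked about 5 cm, to (.657,-.2965). I'll set it back before flask d.

```bash
python3 go.py .6566 -.2965 .235 176
```

```text
tool [0.4985 0.1991 0.3959] [-179.9344   -0.1202  176.02  ] shift [-0.1921 -0.4834 -0.0024] q7 61.594644962215995
turn z 0.0003488833360852812
```

Request:
send_rows(xyz=[[-0.0148, -0.0372, 0], [-0.0148, -0.0372, 0], [-0.0148, -0.0372, 0], [-0.0148, -0.0372, 0], [-0.0148, -0.0372, 0], [-0.0148, -0.0372, 0], [-0.0148, -0.0372, 0], [-0.0148, -0.0372, 0], [-0.0148, -0.0372, 0], [-0.0148, -0.0372, 0], [-0.0148, -0.0372, 0], [-0.0148, -0.0372, 0], [-0.0148, -0.0372, 0], [0, 0, 0.04], [0, 0, 0.03], [0, 0, 0], [0, 0, 0], [0, 0, 0]], rotation=[[0, 0, 0], [0, 0, 0], [0, 0, 0], [0, 0, 0], [0, 0, 0], [0, 0, 0], [0, 0, 0], [0, 0, 0], [0, 0, 0], [0, 0, 0], [0, 0, 0], [0, 0, 0], [0, 0, 0], [0, 0, 0], [0, 0, 0], [0, 0, 0], [0, 0, 0], [0, 0, 0]], jaw=[1, 1, 1, 1, 1, 1, 1, 1, 1, 1, 1, 1, 1, 1, 1, 1, 1, 1])

```text
time_s: 40.05
tool_pos: [0.6579, -0.2966, 0.3294]
tool_rot: [-179.9, 0.2, 176.1]
force: [1.0, -0.5, 0.3]
grip_width: 0.0872
grasp_force: 0.0
```

```bash
python3 go.py .6566 -.2965 .042 176;  python3 - <<'E'
from h import *
t=env.read_camera('top')['image'][140:300,320:490];s=env.read_camera('side')['image'][230:430,270:500]
cv2.imwrite('pics/k1.png',np.hstack([cv2.resize(t,(400,376),interpolation=2),cv2.resize(s,(400,376),interpolation=2)]))
E
```

```text
tool [ 0.6579 -0.2966  0.3294] [-179.9471    0.1619  176.0539] shift [0.0016 0.0001 0.1239] q7 115.0031080683979
turn z 0.000940623950533949
```

View pics/k1.png

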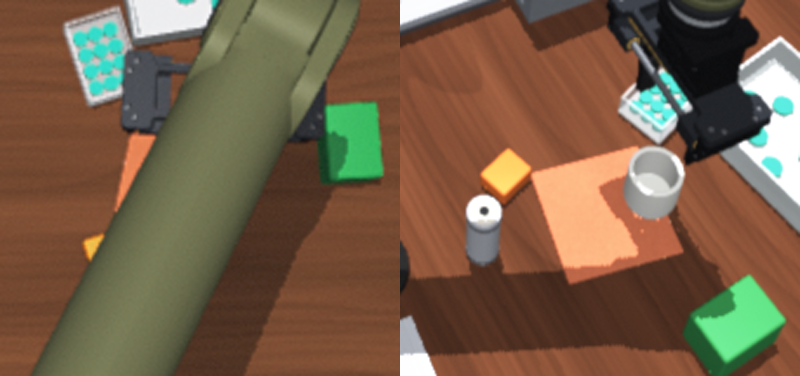

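The crucible is upright but hangs over the tile's far edge at side crop (653,183). I'll grip it and bring it back.

Request:
send_rows(xyz=[[0.0015, 0, 0.03], [0, 0, 0.03], [0, 0, 0.03], [0, 0, 0.02], [0, 0, 0.013], [0, 0, 0], [0, 0, 0], [0, 0, 0], [0, 0, 0], [0, 0, 0], [0, 0, 0], [0, 0, 0], [0, 0, 0]], rotation=[[0, 0, 0], [0, 0, 0], [0, 0, 0], [0, 0, 0], [0, 0, 0], [0, 0, 0], [0, 0, 0], [0, 0, 0], [0, 0, 0], [0, 0, 0], [0, 0, 0], [0, 0, 0], [0, 0, 0]], jaw=[1, 1, 1, 1, 1, 1, 1, 0.6, 0.6, 0.6, 0.6, 0.6, 0.6], newtons=20)

```text
time_s: 41.45
tool_pos: [0.656, -0.2967, 0.205]
tool_rot: [-180.0, 0.1, 176.0]
force: [-0.2, 0.5, 4.2]
grip_width: 0.064
grasp_force: 19.9
```

```bash
python3 go.py .602 -.287 .042 176
```

```text
tool [ 0.656  -0.2967  0.205 ] [-179.972     0.061   176.0168] shift [ 0.0545  0.006  -0.0006] q7 116.43509940607225
turn z 0.0002940168365310006
```

Lift 1.5 cm, shift, lower, release, rise.

Request:
send_rows(xyz=[[0, 0, -0.015], [0.0136, 0.0015, 0], [0.0136, 0.0015, 0], [0.0136, 0.0015, 0], [0.0136, 0.0015, 0], [0, 0, 0], [0, 0, 0.008], [0, 0, 0.005], [0, 0, 0.002], [0, 0, 0], [0, 0, 0], [0, 0, 0], [0, 0, 0]], rotation=[[0, 0, 0], [0, 0, 0], [0, 0, 0], [0, 0, 0], [0, 0, 0], [0, 0, 0], [0, 0, 0], [0, 0, 0], [0, 0, 0], [0, 0, 0], [0, 0, 0], [0, 0, 0], [0, 0, 0]], jaw=[0.6, 0.6, 0.6, 0.6, 0.6, 0.6, 0.6, 0.6, 0.6, 0.6, 0.6, 0.6, 0.6])

```text
time_s: 42.75
tool_pos: [0.6025, -0.2864, 0.2049]
tool_rot: [180.0, -0.0, 176.0]
force: [-3.2, 2.1, 5.0]
grip_width: 0.0637
grasp_force: 19.9
```

Request:
send_rows(xyz=[[0, 0, 0], [0, 0, 0], [0, 0, 0], [0, 0, 0], [0, 0, 0], [0, 0, -0.02], [0, 0, -0.03], [0, 0, -0.04], [0, 0, -0.03], [0, 0, 0], [0, 0, 0], [0, 0, 0]], rotation=[[0, 0, 0], [0, 0, 0], [0, 0, 0], [0, 0, 0], [0, 0, 0], [0, 0, 0], [0, 0, 0], [0, 0, 0], [0, 0, 0], [0, 0, 0], [0, 0, 0], [0, 0, 0]], jaw=[0.95, 0.95, 0.95, 0.95, 0.95, 0.95, 0.95, 0.95, 0.95, 0.95, 0.95, 0.95])

```text
time_s: 43.95
tool_pos: [0.6015, -0.2864, 0.3228]
tool_rot: [179.9, -0.1, 176.0]
force: [0.3, -0.1, -0.4]
grip_width: 0.0827
grasp_force: 0.0
```

```bash
python3 go.py .454 -.258 .15 176
```

```text
tool [ 0.6015 -0.2864  0.3228] [179.9481  -0.1198 176.0244] shift [0.1491 0.0181 0.0096] q7 115.5581481238248
turn z 0.00042604482998967366
```

Request:
send_rows(xyz=[[0.0298, 0.0036, 0], [0.0298, 0.0036, 0], [0.0298, 0.0036, 0], [0.0298, 0.0036, 0], [0.0298, 0.0036, 0], [0, 0, 0], [0, 0, 0.03], [0, 0, 0], [0, 0, 0], [0, 0, 0]], rotation=[[0, 0, 0], [0, 0, 0], [0, 0, 0], [0, 0, 0], [0, 0, 0], [0, 0, 0], [0, 0, 0], [0, 0, 0], [0, 0, 0], [0, 0, 0]], jaw=[0.8, 0.8, 0.8, 0.8, 0.8, 0.8, 0.8, 0.8, 0.8, 0.8])

```text
time_s: 44.95
tool_pos: [0.4551, -0.2586, 0.2947]
tool_rot: [-180.0, 0.0, 176.0]
force: [-0.7, 0.7, 0.7]
grip_width: 0.0696
grasp_force: 0.0
```

```bash
python3 go.py .4537 -.258 .06; python3 cruc.py
```

```text
tool [ 0.4551 -0.2586  0.2947] [-179.9764    0.0161  176.0331] shift [0.0015 0.0005 0.0712] q7 115.76943685318945
top (350, 160, 31, 25) [364.7 168.6] [25.7 29.6] on z.06 [ 0.7245 -0.1986]
top (387, 203, 25, 25) [399.2 214.7] [23.8 24.6] on z.06 [ 0.6024 -0.2854]
side (396, 270, 44, 37) [420.1 284.6] [32.5 40.8] on z.06 [ 0.7168 -0.2262]
side (374, 314, 34, 39) [390.2 332.4] [32.3 39.4] on z.06 [ 0.5963 -0.2939]
```

The crucible is back at the tile's centre. Grip flask d.

Request:
send_rows(xyz=[[0.0015, 0.0005, 0.03], [0, 0, 0.025], [0, 0, 0.012], [0, 0, 0.004], [0, 0, 0], [0, 0, 0], [0, 0, 0], [0, 0, 0], [0, 0, 0], [0, 0, 0], [0, 0, 0], [0, 0, 0], [0, 0, -0.01], [0, 0, -0.03], [0, 0, -0.04], [0, 0, -0.04], [0, 0, 0], [0, 0, 0], [0, 0, 0]], rotation=[[0, 0, 0], [0, 0, 0], [0, 0, 0], [0, 0, 0], [0, 0, 0], [0, 0, 0], [0, 0, 0], [0, 0, 0], [0, 0, 0], [0, 0, 0], [0, 0, 0], [0, 0, 0], [0, 0, 0], [0, 0, 0], [0, 0, 0], [0, 0, 0], [0, 0, 0], [0, 0, 0], [0, 0, 0]], jaw=[0.8, 0.8, 0.8, 0.8, 0.8, 0.8, 0.25, 0.25, 0.25, 0.25, 0.25, 0.25, 0.25, 0.25, 0.25, 0.25, 0.25, 0.25, 0.25], newtons=30)

```text
time_s: 46.95
tool_pos: [0.4524, -0.2574, 0.342]
tool_rot: [179.9, -0.1, 176.0]
force: [-0.5, -0.7, -1.9]
grip_width: 0.0374
grasp_force: 30.0
```

```bash
python3 go.py .4923 .0997 .18 176
```

```text
tool [ 0.4524 -0.2574  0.342 ] [179.9441  -0.1322 176.022 ] shift [-0.015   0.359  -0.0011] q7 114.66084169041287
turn z 0.0003834293522039098
```

Request:
send_rows(xyz=[[-0.0015, 0.0359, 0], [-0.0015, 0.0359, 0], [-0.0015, 0.0359, 0], [-0.0015, 0.0359, 0], [-0.0015, 0.0359, 0], [-0.0015, 0.0359, 0], [-0.0015, 0.0359, 0], [-0.0015, 0.0359, 0], [-0.0015, 0.0359, 0], [-0.0015, 0.0359, 0], [0, 0, 0], [0, 0, 0.03], [0, 0, 0.02], [0, 0, 0], [0, 0, 0], [0, 0, 0], [0, 0, 0]], rotation=[[0, 0, 0], [0, 0, 0], [0, 0, 0], [0, 0, 0], [0, 0, 0], [0, 0, 0], [0, 0, 0], [0, 0, 0], [0, 0, 0], [0, 0, 0], [0, 0, 0], [0, 0, 0], [0, 0, 0], [0, 0, 0], [0, 0, 0], [0, 0, 0], [0, 0, 0]], jaw=[0.25, 0.25, 0.25, 0.25, 0.25, 0.25, 0.25, 0.25, 0.25, 0.25, 0.25, 0.25, 0.25, 0.25, 0.25, 0.25, 0.25])

```text
time_s: 48.65
tool_pos: [0.4934, 0.0992, 0.2944]
tool_rot: [180.0, 0.1, 176.0]
force: [0.7, -0.8, -2.2]
grip_width: 0.0373
grasp_force: 30.0
```

```bash
python3 go.py .4923 .0997 .087
```

```text
tool [0.4934 0.0992 0.2944] [179.9594   0.1077 176.0016] shift [0.0012 0.0004 0.0439] q7 71.86108906377976
```

Request:
send_rows(xyz=[[0.001, 0.0004, 0.015], [0, 0, 0.012], [0, 0, 0.006], [0, 0, 0.005], [0, 0, 0.004], [0, 0, 0.002], [0, 0, 0], [0, 0, 0], [0, 0, 0]], rotation=[[0, 0, 0], [0, 0, 0], [0, 0, 0], [0, 0, 0], [0, 0, 0], [0, 0, 0], [0, 0, 0], [0, 0, 0], [0, 0, 0]], jaw=[0.25, 0.25, 0.25, 0.25, 0.25, 0.25, 0.25, 0.25, 0.25])

```text
time_s: 49.55
tool_pos: [0.492, 0.0998, 0.2494]
tool_rot: [180.0, 0.0, 176.0]
force: [0.3, -0.6, -2.6]
grip_width: 0.0372
grasp_force: 30.0
```

Request:
send_rows(xyz=[[0, 0, 0.001], [0, 0, 0], [0, 0, 0], [0, 0, 0], [0, 0, 0], [0, 0, 0], [0, 0, 0], [0, 0, -0.01], [0, 0, -0.03], [0, 0, -0.03], [0, 0, -0.03], [0, 0, -0.03], [0, 0, -0.03], [0, 0, 0], [0, 0, 0]], rotation=[[0, 0, 0], [0, 0, 0], [0, 0, 0], [0, 0, 0], [0, 0, 0], [0, 0, 0], [0, 0, 0], [0, 0, 0], [0, 0, 0], [0, 0, 0], [0, 0, 0], [0, 0, 0], [0, 0, 0], [0, 0, 0], [0, 0, 0]], jaw=[0.25, 0.25, 0.65, 0.65, 0.65, 0.65, 0.65, 0.65, 0.65, 0.65, 0.65, 0.65, 0.65, 0.65, 0.65])

```text
time_s: 51.05
tool_pos: [0.492, 0.0997, 0.4093]
tool_rot: [180.0, 0.1, 176.0]
force: [0.1, 0.3, -0.8]
grip_width: 0.0566
grasp_force: 0.0
```

```bash
python3 - <<'E'
from h import *
T=env.read_camera('top');S=env.read_camera('side')
cv2.imwrite('pics/d1.png',np.hstack([cv2.resize(T['image'][170:310,150:300],(400,373),interpolation=2),cv2.resize(S['image'][110:270,190:370],(400,373),interpolation=2)]))
C=np.array([.5453,.1459]);y=np.radians(-4.06);ex=np.array([np.cos(y),np.sin(y)]);ey=np.array([-ex[1],ex[0]])
for k,(a,b,h) in {1:(50,50,.136),2:(50,-50,.126),3:(-50,50,.116),4:(-50,-50,.106)}.items():
    P=C+(a*ex+b*ey)/1000;print(k,P,'top px exp',proj(T,[*P,h]),'side',proj(S,[*P,h]))
print('tab', C+ex*-.108)
for n,c,(x0,x1,y0,y1) in(('top',T,(190,290,180,300)),('side',S,(200,340,110,260))):
    m=cv2.cvtColor(c['image'],cv2.COLOR_BGR2GRAY)<60;z=np.zeros_like(m);z[y0:y1,x0:x1]=m[y0:y1,x0:x1]
    print(n,[tuple(np.round(b.reshape(-1,2).mean(0),1)) for b in blobs(z,3) if len(b)<20])
E
python3 go.py .40 .155 .255 176
```

```text
1 [0.59871458 0.19223447] top px exp [208.19335522 215.44380799] side [279.8696994  157.01616204]
2 [0.59163447 0.09248542] top px exp [249.27659771 218.1528193 ] side [296.87299675 187.2852541 ]
3 [0.49896553 0.19931458] top px exp [207.12314099 256.37303064] side [240.28119815 174.87478683]
4 [0.49188542 0.09956553] top px exp [247.82389813 258.83849556] side [255.85397476 206.16596296]
tab [0.43757103 0.15354652]
top [(np.float64(190.2), np.float64(185.3)), (np.float64(206.1), np.float64(194.4)), (np.float64(222.0), np.float64(195.9)), (np.float64(227.0), np.float64(196.0)), (np.float64(240.5), np.float64(284.0))]
side [(np.float64(300.6), np.float64(173.8)), (np.float64(256.0), np.float64(205.0))]
tool [0.4916 0.0996 0.4074] [-179.9732   -0.0844  176.0189] shift [ 0.0952  0.0489 -0.011 ] q7 71.54025329067717
turn z 0.00033025335039749116
```

View pics/d1.png

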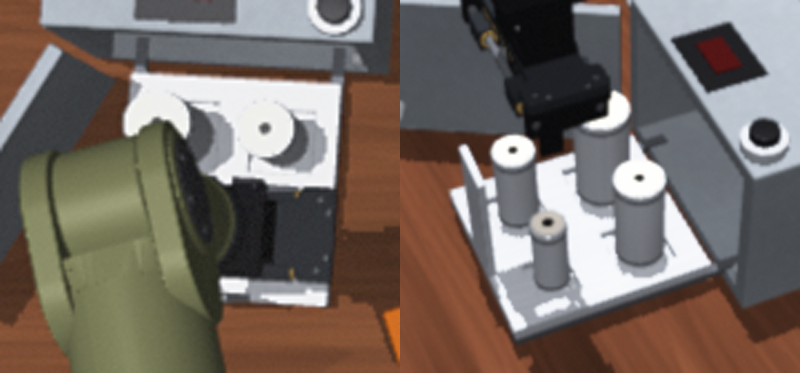

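All four flasks stand in their pockets. Now to the tray tab, with the fingers shut.

Request:
send_rows(xyz=[[0.0221, 0.0151, 0], [0.0221, 0.0151, 0], [0.0221, 0.0151, 0], [0.0221, 0.0151, 0], [0, 0, 0], [0, 0, 0.03], [0, 0, 0.03], [0, 0, 0.03], [0, 0, 0], [0, 0, 0], [0, 0, 0]], rotation=[[0, 0, 0], [0, 0, 0], [0, 0, 0], [0, 0, 0], [0, 0, 0], [0, 0, 0], [0, 0, 0], [0, 0, 0], [0, 0, 0], [0, 0, 0], [0, 0, 0]], jaw=[0, 0, 0, 0, 0, 0, 0, 0, 0, 0, 0])

```text
time_s: 52.25
tool_pos: [0.4087, 0.1662, 0.3196]
tool_rot: [179.9, 0.1, 176.0]
force: [0.0, 1.0, 0.6]
grip_width: 0.0003
grasp_force: 0.0
```

Request:
send_rows(xyz=[[-0.006, 0, 0.001], [-0.006, 0, 0.001], [-0.006, 0, 0.001], [-0.006, 0, 0], [-0.008, 0, 0], [-0.01, 0, 0], [-0.012, 0, 0], [-0.012, 0, 0], [-0.012, 0, 0], [-0.012, 0, 0], [-0.012, 0, 0], [-0.012, 0, 0], [-0.012, 0, 0], [-0.012, 0, 0], [-0.012, 0, 0], [-0.012, 0, 0], [-0.012, 0, 0], [-0.012, 0, 0], [-0.008, 0, 0], [-0.006, 0, 0]], rotation=[[0, 0, 0], [0, 0, 0], [0, 0, 0], [0, 0, 0], [0, 0, 0], [0, 0, 0], [0, 0, 0], [0, 0, 0], [0, 0, 0], [0, 0, 0], [0, 0, 0], [0, 0, 0], [0, 0, 0], [0, 0, 0], [0, 0, 0], [0, 0, 0], [0, 0, 0], [0, 0, 0], [0, 0, 0], [0, 0, 0]], jaw=[0, 0, 0, 0, 0, 0, 0, 0, 0, 0, 0, 0, 0, 0, 0, 0, 0, 0, 0, 0])

```text
time_s: 54.25
tool_pos: [0.6083, 0.152, 0.3151]
tool_rot: [-180.0, -0.0, 176.0]
force: [-1.5, -1.2, 0.8]
grip_width: 0.0005
grasp_force: 1.1
```

Request:
send_rows(xyz=[[-0.008, 0, 0], [-0.008, 0, 0], [-0.008, 0, 0], [-0.006, 0, 0], [-0.005, 0, 0], [-0.004, 0, 0], [-0.003, 0, 0], [0, 0, 0], [0, 0, 0]], rotation=[[0, 0, 0], [0, 0, 0], [0, 0, 0], [0, 0, 0], [0, 0, 0], [0, 0, 0], [0, 0, 0], [0, 0, 0], [0, 0, 0]], jaw=[0, 0, 0, 0, 0, 0, 0, 0, 0])

```text
time_s: 55.15
tool_pos: [0.6497, 0.1497, 0.3156]
tool_rot: [179.9, 0.1, 176.0]
force: [-0.1, -0.3, -0.5]
grip_width: 0.0002
grasp_force: 0.0
```

Request:
send_rows(xyz=[[-0.003, 0, 0], [-0.003, 0, 0], [-0.003, 0, 0], [-0.003, 0, 0], [0, 0, 0]], rotation=[[0, 0, 0], [0, 0, 0], [0, 0, 0], [0, 0, 0], [0, 0, 0]], jaw=[0, 0, 0, 0, 0])

```text
time_s: 55.65
tool_pos: [0.662, 0.1483, 0.3152]
tool_rot: [-180.0, 0.1, 176.0]
force: [0.6, -0.8, 0.6]
grip_width: 0.0004
grasp_force: 0.0
```

Request:
send_rows(xyz=[[-0.003, 0, 0], [-0.002, 0, 0], [-0.002, 0, 0], [0, 0, 0]], rotation=[[0, 0, 0], [0, 0, 0], [0, 0, 0], [0, 0, 0]], jaw=[0, 0, 0, 0])

```text
time_s: 56.05
tool_pos: [0.6645, 0.1484, 0.3153]
tool_rot: [-179.9, -0.8, 176.1]
force: [-19.5, -2.4, 12.1]
grip_width: 0.0004
grasp_force: 10.5
```

```bash
python3 - <<'E'
from h import *
T=env.read_camera('top');S=env.read_camera('side')
cv2.imwrite('pics/e1.png',np.hstack([cv2.resize(T['image'][130:310,130:310],(400,400),interpolation=2),cv2.resize(S['image'][70:250,170:350],(400,400),interpolation=2)]))
E
python3 go.py .66 .15 .15
```

```text
tool [0.6645 0.1483 0.3153] [-179.8729   -0.7902  176.0618] shift [0.0046 0.0014 0.0018] q7 71.87027199711633
```

View pics/e1.png

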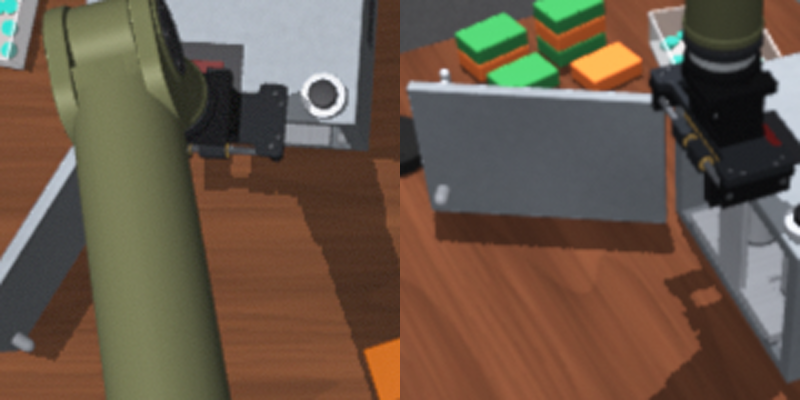

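With 19 N against its stop, the tray is home (tool at .6645, expected about .665). Backing off, rising and going round to the outer side of the door.

Request:
send_rows(xyz=[[0.01, 0, 0], [0.02, 0, 0], [0.02, 0, -0.02], [0, 0, -0.03], [0, 0, -0.04], [0, 0, 0]], rotation=[[0, 0, 0], [0, 0, 0], [0, 0, 0], [0, 0, 0], [0, 0, 0], [0, 0, 0]], jaw=[0, 0, 0, 0, 0, 0])

```text
time_s: 56.75
tool_pos: [0.6199, 0.1514, 0.4122]
tool_rot: [179.8, 0.7, 176.0]
force: [0.7, 0.3, 0.5]
grip_width: 0.0007
grasp_force: 0.0
```

```bash
python3 go.py .502 .457 .175 176; python3 - <<'E'
import numpy as np
r,off=.25,.015
th=np.r_[2.1+.04/.25*0,np.arange(2.03,.15,-.07),.13,.1,.08]
p=lambda t,o=off:np.array([-r*np.sin(t)-o*np.cos(t),-r*np.cos(t)+o*np.sin(t)])
P=[p(2.1,.05)]+[p(t) for t in th]
D=np.diff(P,axis=0);print(len(D));print([[round(-d[0],4),round(d[1],4)] for d in D])
y=np.radians(-4.03);R=np.array([[np.cos(y),-np.sin(y)],[np.sin(y),np.cos(y)]])
for i in(0,1,15,len(P)-1): print(i,R@P[i]+[.680,.2747])
# door: top-edge free end from top view
E
```

```text
tool [0.6199 0.1514 0.4122] [179.7829   0.6909 175.9941] shift [0.1398 0.2963 0.0731] q7 70.18617604768907
turn z -0.00010379484230811437
31
[[np.float64(0.0177), np.float64(-0.0302)], [np.float64(0.0092), np.float64(-0.0149)], [np.float64(0.0082), np.float64(-0.0155)], [np.float64(0.0071), np.float64(-0.016)], [np.float64(0.0059), np.float64(-0.0165)], [np.float64(0.0047), np.float64(-0.0169)], [np.float64(0.0036), np.float64(-0.0172)], [np.float64(0.0023), np.float64(-0.0174)], [np.float64(0.0011), np.float64(-0.0175)], [np.float64(-0.0001), np.float64(-0.0175)], [np.float64(-0.0013), np.float64(-0.0175)], [np.float64(-0.0025), np.float64(-0.0173)], [np.float64(-0.0038), np.float64(-0.0171)], [np.float64(-0.0049), np.float64(-0.0168)], [np.float64(-0.0061), np.float64(-0.0164)], [np.float64(-0.0072), np.float64(-0.016)], [np.float64(-0.0083), np.float64(-0.0154)], [np.float64(-0.0094), np.float64(-0.0148)], [np.float64(-0.0104), np.float64(-0.0141)], [np.float64(-0.0114), np.float64(-0.0133)], [np.float64(-0.0123), np.float64(-0.0125)], [np.float64(-0.0131), np.float64(-0.0116)], [np.float64(-0.0139), np.float64(-0.0107)], [np.float64(-0.0146), np.float64(-0.0097)], [np.float64(-0.0153), np.float64(-0.0086)], [np.float64(-0.0158), np.float64(-0.0075)], [np.float64(-0.0163), np.float64(-0.0064)], [np.float64(-0.0167), np.float64(-0.0053)], [np.float64(-0.0195), np.float64(-0.0046)], [np.float64(-0.0074), np.float64(-0.0013)], [np.float64(-0.005), np.float64(-0.0007)]]
0 [0.5018144  0.45704553]
1 [0.48206519 0.42814971]
15 [0.44230627 0.19579061]
31 [0.62772641 0.02976639]
```

Request:
send_rows(xyz=[[0.014, 0.0296, 0], [0.014, 0.0296, 0], [0.014, 0.0296, 0], [0.014, 0.0296, 0], [0.014, 0.0296, 0], [0.014, 0.0296, 0], [0.014, 0.0296, 0], [0.014, 0.0296, 0], [0.014, 0.0296, 0], [0.014, 0.0296, 0], [0, 0, 0], [0, 0, 0.03], [0, 0, 0.03], [0, 0, 0.013], [0, 0, 0], [0, 0, 0]], rotation=[[0, 0, 0], [0, 0, 0], [0, 0, 0], [0, 0, 0], [0, 0, 0], [0, 0, 0], [0, 0, 0], [0, 0, 0], [0, 0, 0], [0, 0, 0], [0, 0, 0], [0, 0, 0], [0, 0, 0], [0, 0, 0], [0, 0, 0], [0, 0, 0]], jaw=[0, 0, 0, 0, 0, 0, 0, 0, 0, 0, 0, 0, 0, 0, 0, 0])

```text
time_s: 58.35
tool_pos: [0.4999, 0.4564, 0.3332]
tool_rot: [179.9, 0.1, 176.0]
force: [0.7, 0.4, -0.3]
grip_width: 0.0004
grasp_force: 0.0
```

Request:
send_rows(xyz=[[0.009, -0.015, 0], [0.009, -0.015, 0], [0.0092, -0.0149, 0], [0.0082, -0.0155, 0], [0.0071, -0.016, 0], [0.0059, -0.0165, 0], [0.0047, -0.0169, 0], [0.0036, -0.0172, 0], [0.0023, -0.0174, 0], [0.0011, -0.0175, 0], [0, 0, 0]], rotation=[[0, 0, 0], [0, 0, 0], [0, 0, 0], [0, 0, 0], [0, 0, 0], [0, 0, 0], [0, 0, 0], [0, 0, 0], [0, 0, 0], [0, 0, 0], [0, 0, 0]], jaw=[0, 0, 0, 0, 0, 0, 0, 0, 0, 0, 0])

```text
time_s: 59.45
tool_pos: [0.4311, 0.2961, 0.3349]
tool_rot: [179.9, 0.5, 175.8]
force: [7.1, 0.4, -4.2]
grip_width: 0.0004
grasp_force: 3.4
```

```bash
python3 go.py .4492 .2841 .175 176
```

```text
tool [0.4311 0.2961 0.3349] [179.9013   0.4836 175.752 ] shift [-0.019  -0.0106 -0.0034] q7 47.64676515190313
turn z -0.00432900875191962
```

```bash
python3 - <<'E'
from h import *
T=env.read_camera('top');S=env.read_camera('side');W=env.read_camera('wrist')
cv2.imwrite('pics/f1.png',np.hstack([cv2.resize(W['image'][0:330],(420,216),interpolation=3),cv2.resize(S['image'][60:250,150:369],(380,330),interpolation=2)[:216]]) if 0 else np.vstack([np.hstack([cv2.resize(T['image'][160:310,110:260],(300,300),interpolation=2),cv2.resize(S['image'][60:250,150:340],(300,300),interpolation=2)]),cv2.resize(W['image'][0:320],(600,300))]))
o=env.get_obs();print(o['force'],o['effort'],o['qpos'],o['tool_pos'],proj(T,[*o['tool_pos'][:2],.153]))
E
```

```text
[ 6.73886947 -0.69099251 -4.69584137] [ -2.16371499 -37.17845678  -2.55274415 -28.3639884   -1.66072212
   2.05312058  -0.04381799] [-32.24440834   5.89878644  -5.73683716 106.26964361   0.86378236
  67.34320521  47.61393969] [0.43101262 0.29817678 0.33488049] [162.32128073 284.54644346]
```

View pics/f1.png

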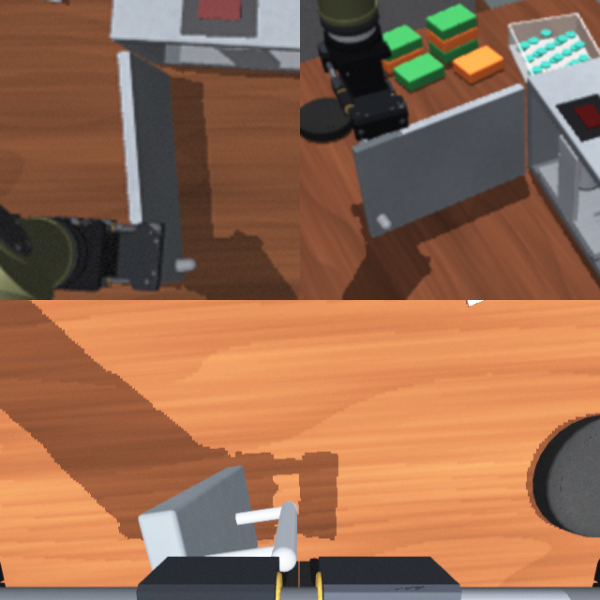

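The last picture shows the door half closed (θ about 1.5) and the finger rubbing the handle bar, which explains the 7 N along x. I'll move the finger 4 cm toward the hinge, clear of the handle, and push on the panel there.

Request:
send_rows(xyz=[[-0.015, 0.002, 0], [-0.015, 0.003, 0], [-0.012, 0.002, 0], [0, 0, 0], [0, 0, 0]], rotation=[[0, 0, 0], [0, 0, 0], [0, 0, 0], [0, 0, 0], [0, 0, 0]], jaw=[0, 0, 0, 0, 0])

```text
time_s: 60.1
tool_pos: [0.4707, 0.3034, 0.3325]
tool_rot: [180.0, -0.0, 176.0]
force: [-0.5, -0.5, -0.8]
grip_width: 0.0006
grasp_force: 0.0
```

```bash
python3 - <<'E'
from h import *
r,off=.21,.015;h=np.array([.680,.2747])
y=np.radians(-4.03);R=np.array([[np.cos(y),-np.sin(y)],[np.sin(y),np.cos(y)]])
q=R.T@(env.get_obs()['tool_pos'][:2]-h);print(q)
th=np.arange(1.5,.13,-.085)
P=[q]+[np.array([-r*np.sin(t)-off*np.cos(t),-r*np.cos(t)+off*np.sin(t)]) for t in th]
print(th[-1],[[round(float(-d[0]),4),round(float(d[1]),4)] for d in np.diff(P,axis=0)])
E
```

```text
[-0.21084645  0.01393629]
0.14000000000000057 [[-0.0003, -0.0138], [-0.0008, -0.0179], [-0.0023, -0.0177], [-0.0038, -0.0175], [-0.0052, -0.0171], [-0.0067, -0.0166], [-0.0081, -0.016], [-0.0094, -0.0152], [-0.0106, -0.0144], [-0.0118, -0.0134], [-0.0129, -0.0124], [-0.0139, -0.0112], [-0.0148, -0.01], [-0.0156, -0.0087], [-0.0163, -0.0074], [-0.0169, -0.0059], [-0.0173, -0.0045]]
```

Request:
send_rows(xyz=[[0, -0.014, 0], [-0.001, -0.018, 0], [-0.0025, -0.0175, 0], [-0.004, -0.0175, 0], [-0.005, -0.017, 0], [-0.0065, -0.0165, 0], [-0.008, -0.016, 0], [-0.0095, -0.015, 0], [-0.0105, -0.0145, 0]], rotation=[[0, 0, 0], [0, 0, 0], [0, 0, 0], [0, 0, 0], [0, 0, 0], [0, 0, 0], [0, 0, 0], [0, 0, 0], [0, 0, 0]], jaw=[0, 0, 0, 0, 0, 0, 0, 0, 0])

```text
time_s: 61.0
tool_pos: [0.5068, 0.1519, 0.3326]
tool_rot: [-180.0, 0.0, 175.9]
force: [-0.4, 1.0, 0.2]
grip_width: 0.0008
grasp_force: 0.2
```

Request:
send_rows(xyz=[[-0.012, -0.0135, 0], [-0.013, -0.0125, 0], [-0.014, -0.011, 0], [-0.015, -0.01, 0], [-0.0155, -0.0085, 0], [-0.0165, -0.0075, 0], [-0.0165, -0.006, 0], [-0.012, -0.003, 0], [0, 0, 0]], rotation=[[0, 0, 0], [0, 0, 0], [0, 0, 0], [0, 0, 0], [0, 0, 0], [0, 0, 0], [0, 0, 0], [0, 0, 0], [0, 0, 0]], jaw=[0, 0, 0, 0, 0, 0, 0, 0, 0])

```text
time_s: 61.9
tool_pos: [0.6174, 0.0729, 0.3321]
tool_rot: [-180.0, 0.0, 175.9]
force: [-0.4, -0.5, -0.3]
grip_width: 0.0005
grasp_force: 0.0
```

```bash
cat > door.py <<'E'
from h import *
h=np.array([.680,.2747]);y=np.radians(-4.03);R=np.array([[np.cos(y),-np.sin(y)],[np.sin(y),np.cos(y)]])
o=env.get_obs();print(o['time_s'],R.T@(o['tool_pos'][:2]-h),o['tool_pos'],o['force'])
E
python3 door.py
```

```text
61.9 [-0.04826461 -0.20572201] [0.61739684 0.07287864 0.33212052] [-0.35169716 -0.46653645 -0.27839115]
```

Request:
send_rows(xyz=[[-0.006, 0, 0], [-0.006, 0, 0], [-0.006, 0, 0], [-0.005, 0, 0], [-0.003, 0, 0], [-0.002, 0, 0], [0, 0, 0]], rotation=[[0, 0, 0], [0, 0, 0], [0, 0, 0], [0, 0, 0], [0, 0, 0], [0, 0, 0], [0, 0, 0]], jaw=[0, 0, 0, 0, 0, 0, 0])

```text
time_s: 62.6
tool_pos: [0.6431, 0.073, 0.3324]
tool_rot: [-180.0, -0.3, 176.0]
force: [-9.1, 0.3, 5.6]
grip_width: 0.0004
grasp_force: 4.7
```

```bash
python3 door.py
```

```text
62.6 [-0.02262931 -0.2037973 ] [0.64310402 0.07299697 0.33236216] [-9.13020931  0.29738185  5.57145476]
```

Request:
send_rows(xyz=[[-0.002, 0, 0], [-0.002, 0, 0], [-0.002, 0, 0], [0, 0, 0]], rotation=[[0, 0, 0], [0, 0, 0], [0, 0, 0], [0, 0, 0]], jaw=[0, 0, 0, 0])

```text
time_s: 63.0
tool_pos: [0.6454, 0.073, 0.3323]
tool_rot: [-179.9, -1.1, 176.1]
force: [-26.9, -1.7, 16.2]
grip_width: 0.0007
grasp_force: 13.4
```

```bash
python3 door.py
```

```text
63.0 [-0.02030808 -0.20366538] [0.64542878 0.07296544 0.33233737] [-26.94512945  -1.66469164  16.2284021 ]
```

Request:
send_rows(xyz=[[0.01, 0, 0], [0.02, 0, 0], [0.02, 0, 0], [0, 0, -0.03], [0, 0, -0.04], [0.04, 0, 0], [0.04, 0, 0], [0, 0, 0]], rotation=[[0, 0, 0], [0, 0, 0], [0, 0, 0], [0, 0, 0], [0, 0, 0], [0, 0, 0], [0, 0, 0], [0, 0, 0]], jaw=[0, 0, 0, 0, 0, 0, 0, 0])

```text
time_s: 63.8
tool_pos: [0.5173, 0.0819, 0.4022]
tool_rot: [180.0, -0.1, 176.1]
force: [0.4, 0.5, -0.4]
grip_width: 0.0004
grasp_force: 0.0
```

```bash
python3 - <<'E'
from h import *
np.set_printoptions(precision=4,suppress=True)
y=np.radians(-4.03);R=np.array([[np.cos(y),-np.sin(y)],[np.sin(y),np.cos(y)]])
for n in('top','side'):
    c=env.read_camera(n);g=cv2.GaussianBlur(cv2.cvtColor(c['image'],cv2.COLOR_BGR2HSV)[...,1],(3,3),0).astype(float)
    v=cv2.cvtColor(c['image'],cv2.COLOR_BGR2GRAY).astype(float)
    for oy in(.12,.09,.06,.03,0,-.03,-.06,-.09,-.12,-.135):
        xs=np.arange(-.06,.03,.0015);px=np.array([proj(c,[*(R@[x,oy]+[.670,.135]),.183]) for x in xs]).astype('float32')
        s=cv2.remap(v.astype('float32'),px[:,0].reshape(1,-1),px[:,1].reshape(1,-1),1)[0]
        print(n,oy,s[::2].astype(int).tolist())
E
```

```text
top 0.12 [88, 90, 89, 87, 86, 87, 88, 90, 92, 90, 95, 91, 81, 65, 63, 94, 172, 198, 195, 194, 143, 150, 183, 188, 188, 188, 186, 187, 186, 185]
top 0.09 [88, 88, 89, 89, 87, 88, 87, 84, 70, 62, 62, 62, 62, 63, 62, 82, 181, 197, 195, 192, 148, 156, 184, 186, 185, 185, 185, 185, 184, 187]
top 0.06 [84, 88, 90, 89, 89, 75, 57, 60, 62, 52, 29, 17, 20, 29, 54, 94, 180, 193, 190, 187, 169, 160, 184, 175, 112, 86, 86, 84, 85, 86]
top 0.03 [86, 82, 79, 84, 74, 60, 58, 61, 57, 34, 18, 21, 21, 29, 58, 93, 166, 191, 188, 185, 141, 152, 182, 157, 100, 84, 86, 85, 86, 84]
top 0 [68, 64, 57, 53, 44, 45, 48, 58, 61, 35, 21, 22, 20, 32, 54, 84, 177, 191, 186, 178, 137, 157, 186, 184, 125, 87, 85, 87, 86, 87]
top -0.03 [84, 86, 92, 92, 79, 62, 59, 62, 56, 29, 21, 21, 22, 34, 55, 91, 173, 190, 188, 187, 173, 163, 183, 184, 184, 185, 184, 184, 187, 187]
top -0.06 [87, 90, 92, 95, 76, 59, 60, 62, 58, 38, 21, 19, 19, 32, 59, 105, 172, 192, 190, 186, 142, 155, 184, 187, 185, 184, 184, 184, 185, 186]
top -0.09 [92, 91, 91, 91, 72, 60, 58, 62, 62, 63, 63, 62, 63, 63, 61, 89, 181, 194, 189, 185, 138, 158, 18
[... 1086 characters left out ...]
13, 17, 43, 65, 69, 69, 70, 88, 154, 200, 207, 205, 189, 161, 186, 201, 201, 202, 201, 201, 199, 200]
side -0.06 [13, 13, 13, 12, 13, 13, 13, 13, 13, 17, 43, 68, 70, 70, 72, 90, 160, 202, 207, 206, 187, 161, 188, 203, 203, 202, 202, 202, 203, 202]
side -0.09 [12, 13, 14, 13, 13, 13, 13, 13, 14, 21, 48, 68, 71, 71, 72, 87, 160, 205, 210, 209, 192, 163, 186, 201, 200, 208, 239, 246, 210, 62]
side -0.12 [105, 186, 210, 197, 171, 165, 164, 178, 161, 166, 168, 157, 165, 108, 75, 92, 164, 207, 209, 206, 185, 159, 188, 173, 125, 116, 121, 127, 160, 183]
side -0.135 [111, 77, 51, 71, 74, 73, 74, 73, 75, 75, 74, 75, 73, 73, 74, 84, 139, 168, 168, 163, 150, 142, 190, 207, 208, 206, 199, 190, 185, 187]
```

The door edge is parallel to the oven front along its whole width in both views, so it is shut. Now the start button.

Request:
send_rows(xyz=[[0, 0, -0.02], [-0.0294, -0.0087, 0], [-0.0294, -0.0087, 0], [-0.0294, -0.0087, 0], [-0.0294, -0.0087, 0], [-0.0294, -0.0087, 0], [-0.0294, -0.0087, 0], [0, 0, 0], [0, 0, 0.01], [0, 0, 0.008], [0, 0, 0], [0, 0, 0]], rotation=[[0, 0, 0], [0, 0, 0], [0, 0, 0], [0, 0, 0], [0, 0, 0], [0, 0, 0], [0, 0, 0], [0, 0, 0], [0, 0, 0], [0, 0, 0], [0, 0, 0], [0, 0, 0]], jaw=[0, 0, 0, 0, 0, 0, 0, 0, 0, 0, 0, 0])

```text
time_s: 65.1
tool_pos: [0.6925, 0.0175, 0.4042]
tool_rot: [180.0, -0.0, 176.1]
force: [0.1, -0.2, 0.3]
grip_width: 0.0003
grasp_force: 0.0
```

```bash
python3 go.py .6895 .0174 .225
```

```text
tool [0.6925 0.0175 0.4042] [179.9814  -0.0196 176.0712] shift [ 0.003  -0.0003  0.0157] q7 84.9649912558335
```

Request:
send_rows(xyz=[[0.003, 0, 0.008], [0, 0, 0.006], [0, 0, 0.002], [0, 0, 0.002], [0, 0, 0.002], [0, 0, 0]], rotation=[[0, 0, 0], [0, 0, 0], [0, 0, 0], [0, 0, 0], [0, 0, 0], [0, 0, 0]], jaw=[0, 0, 0, 0, 0, 0])

```text
time_s: 65.7
tool_pos: [0.6898, 0.0172, 0.3845]
tool_rot: [180.0, -0.0, 176.0]
force: [-4.0, 0.1, 4.7]
grip_width: 0.0003
grasp_force: 2.2
```

Request:
send_rows(xyz=[[0, 0, 0.001], [0, 0, 0.001], [0, 0, 0], [0, 0, 0]], rotation=[[0, 0, 0], [0, 0, 0], [0, 0, 0], [0, 0, 0]], jaw=[0, 0, 0, 0])

```text
time_s: 66.1
tool_pos: [0.6899, 0.0172, 0.3837]
tool_rot: [180.0, 0.0, 176.0]
force: [-4.4, 0.2, 8.1]
grip_width: 0.0005
grasp_force: 4.0
```

Request:
send_rows(xyz=[[0, 0, -0.02], [0, 0, -0.03], [0, 0, -0.03], [0, 0, 0], [0, 0, 0], [0, 0, 0]], rotation=[[0, 0, 0], [0, 0, 0], [0, 0, 0], [0, 0, 0], [0, 0, 0], [0, 0, 0]], jaw=[0, 0, 0, 0, 0, 0])

```text
time_s: 66.7
tool_pos: [0.6901, 0.017, 0.4605]
tool_rot: [-180.0, -0.1, 176.0]
force: [-0.4, 0.3, -0.6]
grip_width: 0.0002
grasp_force: 0.0
```

```bash
python3 cruc.py; python3 go.py .69 .017 .3
```

```text
top (350, 160, 32, 25) [364.7 168.7] [25.8 29.6] on z.06 [ 0.7244 -0.1985]
top (387, 203, 25, 25) [399.2 214.7] [24.1 24.7] on z.06 [ 0.6024 -0.2853]
side (396, 270, 44, 37) [419.6 285. ] [32.6 42. ] on z.06 [ 0.7153 -0.2266]
side (374, 314, 34, 39) [390.  332.4] [32.7 39.4] on z.06 [ 0.596  -0.2938]
tool [0.69   0.0171 0.4604] [-179.9781   -0.1379  176.0172] shift [ 0.     -0.0001 -0.0031] q7 84.78872598463768
```

```bash
python3 -c "
from cell import env
print(env.sign_off())"
```

```text
the job is handed in; nothing more can be done
None
```

I handed the job in at about 67 s of the 210 s; the hand-in gave no verdict. By my last measurements the crucible stands centred on its tile (set back once after being knocked), all four flasks are in their pockets, the tray is home against its stop, the door is shut, and the start button was pressed.

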